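# Put the lunch-making kit back in its places

### The job

Tidy up after making the lunch: set the rice-ball mould, the egg ring and the chopstick case each upright and flat on the cork mat cut to its own shape, turned and centred so that a margin of mat shows all round it. Lay the tin on its side, across the sloping can rack, in the rack's open upper end, so that it rolls down under the wires and comes to rest against the stop at the low end.

Things in the scene. Friction and masses are not known exactly. Their poses are not given: they have to be found in the camera images.
- mould_grip (a point): White rice-ball mould, loose, 90 g: rounded equilateral triangle 24 mm tall (corners 50 mm, flat sides 31 mm from its centre line), on top an upright bar handle 44 mm long, 14 mm thick, from 24 to 62 mm above the underside. Point: centre line, in the handle, 46 mm above the underside. x along the handle to one corner, z up. Corners are alike: it fits its mat three ways.
- mould_tip (a point): Point in the mould at the corner its x axis points to, 50 mm from the centre line and 12 mm above the underside.
- ring_mid (a point): Aluminium egg ring, loose, lying flat: 62 mm outside diameter, 3 mm wall, 22 mm high, 45 g. The point is on its axis, half-way up (11 mm above its underside); z up.
- case_mid (a point): Closed clear plastic case with two bamboo chopsticks inside, loose, lying flat: 200 mm long, 30 mm wide, 18 mm high, 60 g, rigid, its two ends equivalent. The point is its centre, 9 mm above the underside; x along its length, z up.
- tin_mid (a point): Small food tin with a paper band, loose, lying on its side: cylinder 52 mm in diameter, 75 mm long, about 200 g, rolls freely. Point: its centre; x is the tin's axis, ends equivalent; y and z turn as it rolls. At the start it lies in a fixed bamboo rest (80 x 56 mm, 3 mm thick, two ridges 9 mm high under the tin), its centre 29 mm above the bench.
- mat_tri: Fixed cork mat, a rounded equilateral triangle 4 mm thick, the mould's outline widened by 8 mm all round (corners 58 mm, flat sides 39 mm from the centre). Origin at its centre on the bench; x points to one corner, z up.
- mat_round: Fixed round cork mat, 78 mm in diameter, 4 mm thick. Origin at its centre on the bench; z up.
- mat_long: Fixed rectangular cork mat 216 x 46 mm, 4 mm thick. Origin at its centre on the bench; x along its length, z up.
- can_rack: Fixed white can rack: chute 260 mm long sloping down 12 degrees to a stop at its +x end, 92 mm wide inside, side walls 36 mm high, 14 mm lip at the high end, top 105 mm above the bench. Steel wires 60 mm above the chute floor roof the lower half. Origin on the bench under the middle, x towards the low end, y across, z up. A tin against the stop has its centre at x 107, y 0, z 43 mm.
- rack_load (a point): Where a tin's centre lies when set on the chute floor in the middle of the rack's open upper half (x -53, y 0, z 77 mm from the rack's origin, axes as the rack's). The tin's axis must lie along y; let go here it rolls down to the stop. Open from above for 120 mm along x.
Things that resemble listed ones, but are neither listed nor needed, are in the scene too. Of the things that look like the part that bears ring_mid, take the one that is farthest to the robot's left at the start.

How it is judged:
At the end, for the whole second after the job is handed in: Mould, egg ring and case stand flat on the mats of their own shape, centred within 14 mm; mould corners within 16 mm of the mat's, case parallel within 0.15 rad. The tin lies across the rack (0.25 rad) at its low end, within 15 mm of its rest against the stop. All released and at rest (horizontal distance between mould_grip and mat_tri below 0.014 m and z of mould_grip in the frame of mat_tri between 0.047 and 0.053 m and angle between each of mould_grip, ring_mid, case_mid's own z axis and vertical below 0.1 rad and ((x of mould_tip in the frame of mat_tri between 0.034 and 0.066 m and y of mould_tip in the frame of mat_tri between -0.016 and 0.016 m) or (x of mould_tip in the frame of mat_tri between -0.041 and -0.009 m and y of mould_tip in the frame of mat_tri between 0.0273 and 0.0593 m) or (x of mould_tip in the frame of mat_tri between -0.041 and -0.009 m and y of mould_tip in the frame of mat_tri between -0.0593 and -0.0273 m)) and horizontal distance between ring_mid and mat_round below 0.014 m and z of ring_mid in the frame of mat_round between 0.012 and 0.018 m and horizontal distance between case_mid and mat_long below 0.014 m and z of case_mid in the frame of mat_long between 0.01 and 0.016 m and angle between the x axis of case_mid and the x axis of mat_long, either way round below 0.15 rad and x of tin_mid in the frame of can_rack between 0.092 and 0.122 m and y of tin_mid in the frame of can_rack between -0.016 and 0.016 m and z of tin_mid in the frame of can_rack between 0.034 and 0.052 m and angle between the x axis of tin_mid and the y axis of can_rack, either way round below 0.25 rad and linear speed of each of mould, egg_ring, chop_case, tin below 0.02 m/s); the robot touches nothing.
It also fails if it takes over 90 s, if anything falls off the work surface, if the arm or the gripper's body presses on something with over 40 N, if the wrist force passes 120 N, or if a joint passes its speed limit or range.

### The arm

A 6-joint arm with a two-finger parallel gripper is mounted at the origin on the work surface. World frame = base frame: x ahead of the robot, y to its left, z up, the work surface at z = 0. Lengths are in m, angles in rad, forces in N, time in s.
With the tool pointing down it reaches from about 0.35 to 0.775 m from the base axis. Payload 5.5 kg.
Tool frame: the origin (TCP) lies between the finger pads; the fingertips stand 22 mm ahead of it and the grasp point (between the pads) lies 3 mm ahead of it (env.finger_overhang is the distance from the TCP to the fingertips, in m); y points along the fingers, x is the direction in which the jaws open and shut, and the axes are right-handed (so a half turn about y gives the same grasp; the last joint's range is limited). The gripper opens to 85 mm and grips with 20 to 120 N. Pads are 22 mm wide; open, the fingers measure 114 mm over their backs; the gripper's body (76 mm by 85 mm) begins 54 mm behind the grasp point. The pads swing forward as they close: fully open they stand 13 mm farther back than shut.
Start: joints at [1.146, 0.313, 0.046, 1.304, 0, 1.431], TCP at [0.162, 0.552, 0.253] pointing down, gripper open.
Joint ranges: [-2.76, 2.76], [-0.86, 1.69], [-1.03, 1.26], [-2.2, 2.34], [-1.47, 1.5], [-3.14, 3.14]. Speed limits (rad/s): [2.57, 2.57, 3.14, 3.14, 3.14, 3.14].

### API

Orientations are given as a unit quaternion [w, x, y, z].
In Python, from workcell import monitor, cams, job, env gives the robot as it stands.
- The arm moves only by the tool drive_tool, never from a script. Its argument "plan" is text: rows parted by semicolons, each of 7 numbers parted by spaces: the opening, from -1 (shut) to 1 (fully open), then the shift along the tool's x, y, z in mm, then the turn, a rotation vector about the tool's x, y, z in degrees. In form: gripper x y z rx ry rz; .... A call has 1 to 8 rows; each row shifts and turns the pose as measured when the row begins, along the tool's axes as they then stand; what a row does not reach is not made up. A row lasts 1/8 s, in which the tool goes at most 62.5 mm and 10.7 degrees, less where a joint would pass 70% of its speed; a pose out of reach is approached as far as the arm can. A call is refused whole if a number of a shift passes 62.5 or a number of a turn 10.7, either way. A call with a gripper value outside its range is refused whole. The fingers move at their own pace and stop on an object; "grip_force" is the grip in N (left out, the last holds). Time passes only in rows, so rows that do not move let the fingers close. It gives the time, the measured TCP pose, the force and the opening at its end, in the units of the state.
- monitor.get_state(): the state, without advancing time (a new reading comes with each control period).
- cams.read_camera(name): name is "scene" or "top" or "wrist"; returns (picture, depth): 480x640x3 uint8, red, green, blue; 480x640 float32, m along the optical axis (not along the pixel's ray), 0 where there is no reading.
- cams.calibration(name): a dict with "fx", "fy", "cx", "cy" (pixels), "R" (3x3) and "t" (3): a world point X has camera coordinates R X + t. Camera axes: x right, y down, z forward; pixel columns grow to the right and rows downward; lengths in m; the calibration is good to about 2 mm. A picture is of the moment at which its call begins: read the wrist's pose just before it. calibration takes no time and is no camera call; for the wrist camera it gives the pose at the moment of the call.
- job.hand_in(): hands the job in, once; it reports no verdict.
The state is a dict: "clock": time; "joint_pos": joint angles; "qvel": joint speeds; "tau": joint torques, N m; "tcp_pos": TCP position; "orientation": TCP orientation; "wrist_force": force on the tool from outside, world axes, zero at the start; "ft_torque": the same for the moment, N m; "finger_gap": finger opening in m.
Only numpy, scipy, OpenCV 4.12 (cv2) and the standard library are available. Lean on these libraries where they do the work, as an engineer would, in place of code of your own. Each camera call takes 0.05 s, during which the arm holds its last target.

## Working session

There is one attempt and no reset: what is moved stays moved. The work goes in short steps, Python scripts to look and compute and a tool call to move; the robot and the scene stay as the last step left them, time stands still between calls to the robot, and variables do not carry over. Pictures are saved under pics/ and viewed, and the job is handed in when it is done.

Besides the shell and the picture viewer there is one more tool, called as name(argument=value, ...) on one line, values as JSON. drive_tool: Moves the arm, as the interface text tells. Its arguments: {"type":"object","properties":{"plan":{"type":"string"},"grip_force":{"type":"number"}},"required":["plan"]}

```bash
mkdir -p pics; ls; python3 - <<'E'
from workcell import monitor,cams,env
import cv2,numpy as np
print(monitor.get_state()); print(env.finger_overhang)
for n in("scene","top","wrist"):
    c=cams.calibration(n); p,d=cams.read_camera(n)
    print(n,c); cv2.imwrite(f"pics/a_{n}.png",p[:,:,::-1]); np.savez(f"a_{n}.npz",p=p,d=d,**c)
E
```

```text
pics
{'clock': 0.0, 'joint_pos': array([1.14641715e+00, 3.14042665e-01, 4.49654996e-02, 1.30357861e+00,
       6.07052457e-06, 1.43117375e+00]), 'qvel': array([ 0.00044739,  0.00119824,  0.00026662, -0.00099111,  0.00063688,
        0.00071185]), 'tau': array([ 3.86990205e-04, -4.80622780e+01,  2.98535997e+01,  1.90926046e-02,
       -3.97860704e-04, -6.95449330e-06]), 'tcp_pos': array([0.16135682, 0.55140853, 0.25237926]), 'orientation': array([-0.56557403,  0.56620455,  0.42341471, -0.4245685 ]), 'wrist_force': array([-0.90007885, -0.35770936, -0.15648327]), 'ft_torque': array([-0.0354768 ,  0.0324653 ,  0.00260551]), 'finger_gap': 0.0852969796047325}
0.022
scene {'fx': 486.453725365798, 'fy': 486.453725365798, 'cx': 312.37268467532044, 'cy': 237.8161552855469, 'R': array([[-0.01127984,  0.99966089, -0.02347076],
       [ 0.5696472 , -0.01286683, -0.82178861],
       [-0.82181192, -0.0226397 , -0.56930889]]), 't': array([ 0.00260431, -0.18578748,  1.40482036])}
top {'fx': 441.3048791785196, 'fy': 441.3048791785196, 'cx': 316.54849864526864, 'cy': 245.03304665495529, 'R': array([[-0.00771808, -0.9999044 , -0.01147244],
       [-0.98970242,  0.00927821, -0.14283923],
       [ 0.14293201,  0.01025186, -0.98967941]]), 't': array([0.01173813, 0.44076979, 0.89078101])}
wrist {'fx': 355.861692955683, 'fy': 355.861692955683, 'cx': 324.5023592018355, 'cy': 236.0521858827411, 'R': array([[ 0.28139814,  0.95958894, -0.00203723],
       [ 0.91286014, -0.26703932,  0.30883064],
       [ 0.29580644, -0.08876408, -0.95111487]]), 't': array([-0.57326979, -0.03965997,  0.38037711])}
```

View images.

View pics/a_scene.png

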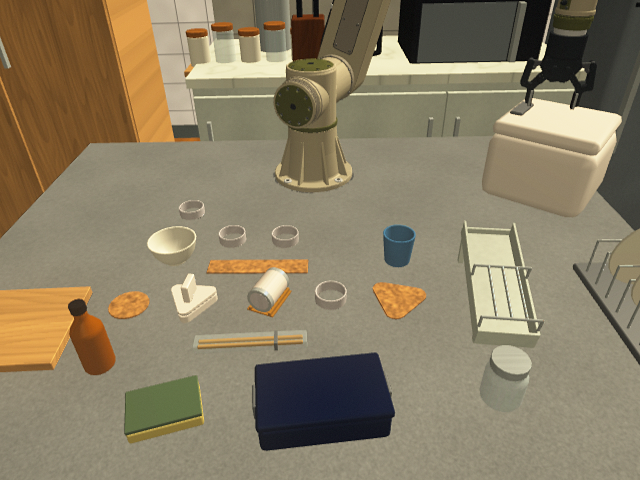

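View pics/a_top.png

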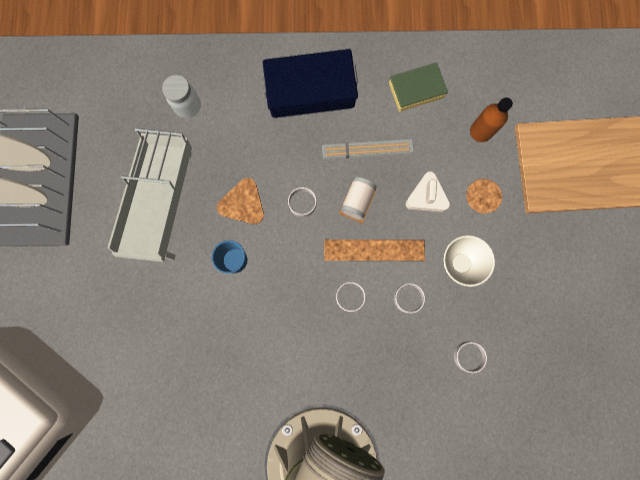

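View pics/a_wrist.png

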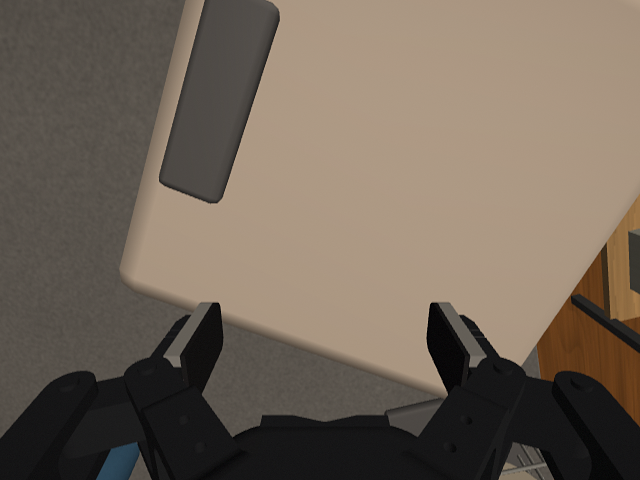

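```bash
cat > h.py <<'E'
import numpy as np,cv2
def load(f): return dict(np.load(f))
def ray(c,u,v):
    R,t=c['R'],c['t']; o=-R.T@t
    d=R.T@np.array([(u-c['cx'])/c['fx'],(v-c['cy'])/c['fy'],1.]); return o,d
def onplane(c,u,v,z):
    o,d=ray(c,u,v); return o+d*(z-o[2])/d[2]
def tri(c1,p1,c2,p2):
    A=[];b=[]
    for c,p in((c1,p1),(c2,p2)):
        o,d=ray(c,*p); d/=np.linalg.norm(d); M=np.eye(3)-np.outer(d,d); A.append(M); b.append(M@o)
    x=np.linalg.lstsq(np.vstack(A),np.hstack(b),rcond=None)[0]
    return x
def proj(c,X):
    q=c['R']@np.asarray(X)+c['t']; return q[0]/q[2]*c['fx']+c['cx'],q[1]/q[2]*c['fy']+c['cy']
def conts(m,amin=60):
    cs,_=cv2.findContours(m.astype(np.uint8),cv2.RETR_EXTERNAL,cv2.CHAIN_APPROX_NONE)
    return [k[:,0,:].astype(float) for k in cs if cv2.contourArea(k)>amin]
def hsv(c): return cv2.cvtColor(c['p'],cv2.COLOR_RGB2HSV)
E
python3 - <<'E'
from h import *
np.set_printoptions(precision=4,suppress=True)
for n in('top','scene'):
    c=load(f'a_{n}.npz'); H=hsv(c)
    m=(H[...,0]<22)&(H[...,1]>110)&(H[...,2]>90)
    print(n)
    for k in conts(m):
        u,v=k.mean(0)
        P=np.array([onplane(c,*q,0.004)[:2] for q in k]).astype(np.float32)
        r=cv2.minAreaRect(P*1000); mm=cv2.moments(P*1000)
        print((u.round(),v.round()),'cent',mm['m10']/mm['m00'],mm['m01']/mm['m00'],'rect',r)
        if n=='top' or 1:
            a,tr=cv2.minEnclosingTriangle((P*1000).reshape(-1,1,2)); print('   tri',tr[:,0,:].tolist() if tr is not None else 0)
E
python3 - <<'E'
import cv2
p=cv2.imread('pics/a_top.png'); cv2.imwrite('pics/b.png',cv2.resize(p[110:280,100:520],None,fx=1.9,fy=1.9*1.0,interpolation=cv2.INTER_CUBIC))
p=cv2.imread('pics/a_scene.png'); cv2.imwrite('pics/b2.png',cv2.resize(p[190:370,90:560],None,fx=1.7,fy=1.7,interpolation=cv2.INTER_CUBIC))
E
```

```text
top
(np.float64(374.0), np.float64(250.0)) cent 433.41585292198863 -115.57906627472465 rect ((432.9808654785156, -115.01104736328125), (214.69662475585938, 43.34647750854492), 89.45523071289062)
   tri [[453.62835693359375, -222.98947143554688], [371.2232971191406, -219.49391174316406], [457.6526184082031, 200.2467803955078]]
(np.float64(484.0), np.float64(196.0)) cent 550.340044601944 -356.8329321544183 rect ((550.7166137695312, -356.6396179199219), (76.21514129638672, 73.87985229492188), 89.36223602294922)
   tri [[607.6427612304688, -309.1661071777344], [564.903076171875, -426.3951416015625], [474.0525207519531, -331.0099792480469]]
(np.float64(243.0), np.float64(203.0)) cent 540.3762570774928 170.54538101400527 rect ((538.219482421875, 179.3282928466797), (104.46406555175781, 95.69384765625), 14.26041030883789)
   tri [[614.8826904296875, 149.44497680664062], [485.08892822265625, 116.45645141601562], [520.9486694335938, 246.2181854248047]]
(np.float64(580.0), np.float64(163.0)) cent 621.7887890720118 -571.0856383851634 rect ((620.0409545898438, -578.3800048828125), (203.303985595
[... 4873 characters left out ...]
375, -108.92390441894531], [-1750.8199462890625, -291.73358154296875]]
(np.float64(310.0), np.float64(18.0)) cent -2300.5507075908795 -60.016021834335625 rect ((-2207.787109375, -57.90313720703125), (214.73428344726562, 383.3973388671875), 89.52092742919922)
   tri [[-2382.58935546875, 50.929405212402344], [-2015.197265625, 47.857425689697266], [-2417.9404296875, -351.5144958496094]]
(np.float64(75.0), np.float64(99.0)) cent -1877.5382339630762 -1482.285270022477 rect ((-1777.8099365234375, -1275.34521484375), (4173.9208984375, 1077.5517578125), 28.68484115600586)
   tri [[2649.53271484375, 532.8836059570312], [-3350.036865234375, -2749.72216796875], [-3141.797607421875, -1289.106689453125]]
```

View pics/b.png

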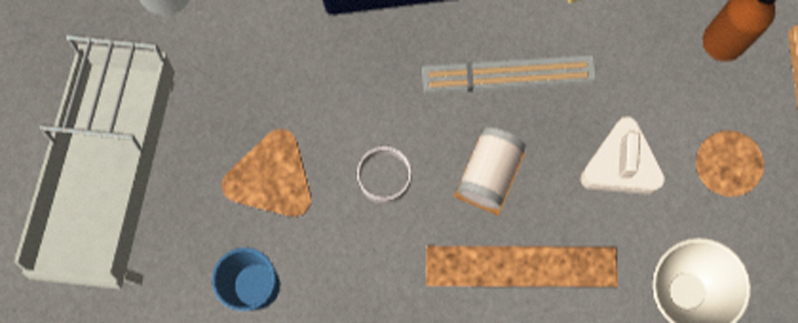

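View pics/b2.png

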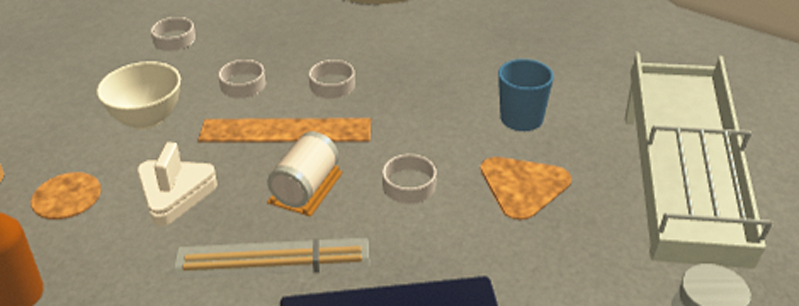

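```bash
python3 - <<'E'
from h import *
np.set_printoptions(precision=4,suppress=True)
T=load('a_top.npz');S=load('a_scene.npz')
hT=hsv(T);hS=hsv(S)
# bench colour noise: use bright low-sat mask
for n,c,hh,roi in(('top',T,hT,(100,140,480,400)),('scene',S,hS,(100,190,560,370))):
    x0,y0,x1,y1=roi
    g=cv2.GaussianBlur(c['p'],(3,3),0).astype(int)
    m=np.zeros(g.shape[:2],bool); bg=np.median(g[y0:y1,x0:x1].reshape(-1,3),0)
    m[y0:y1,x0:x1]=(hh[y0:y1,x0:x1,1]<70)&(hh[y0:y1,x0:x1,2]>150)
    print(n,bg)
    for k in conts(m,25):
        u,v=k.mean(0); r=cv2.minAreaRect(k.astype(np.float32))
        print((round(u,1),round(v,1)),'bbox',k.min(0),k.max(0),'rect',np.round(r[0],1),np.round(r[1],1),round(r[2],1), 'w0',onplane(c,*r[0],0.02)[:2])
    cv2.imwrite(f'pics/m_{n}.png',m.astype(np.uint8)*255)
E
```

```text
top [137. 133. 126.]
(np.float64(465.8), np.float64(356.8)) bbox [454. 342.] [479. 373.] rect [466.5 357.5] [31. 25.] 90.0 w0 [ 0.2085 -0.2952]
(np.float64(409.1), np.float64(298.2)) bbox [394. 283.] [424. 313.] rect [409. 298.] [30. 30.] 90.0 w0 [ 0.3296 -0.183 ]
(np.float64(350.1), np.float64(296.5)) bbox [336. 282.] [365. 311.] rect [350.5 296.5] [29. 29.] 90.0 w0 [ 0.3337 -0.0617]
(np.float64(460.6), np.float64(263.4)) bbox [443. 235.] [479. 286.] rect [461.  260.5] [51. 36.] 90.0 w0 [ 0.4069 -0.2948]
(np.float64(301.3), np.float64(201.0)) bbox [288. 187.] [316. 216.] rect [302.  201.5] [29. 28.] 90.0 w0 [0.5373 0.0386]
(np.float64(356.7), np.float64(198.9)) bbox [341. 177.] [371. 219.] rect [356.6 197.1] [23.3 40.9] 17.2 w0 [ 0.5458 -0.0788]
(np.float64(428.0), np.float64(195.8)) bbox [405. 171.] [449. 212.] rect [423.6 196.7] [42.9 40.7] 63.4 w0 [ 0.5451 -0.2224]
(np.float64(332.1), np.float64(149.5)) bbox [322. 144.] [345. 157.] rect [333.6 150.1] [12.5 23.5] 84.3 w0 [ 0.6516 -0.0308]
(np.float64(381.2), np.float64(145.4)) bbox [349. 140.] [412. 151.] rect [380.5 145.5] [11. 6
[... 1451 characters left out ...]
bbox [271. 225.] [298. 245.] rect [286.2 232.8] [29.8 17.9] 19.4 w0 [ 0.3332 -0.0588]
(np.float64(235.7), np.float64(235.7)) bbox [218. 225.] [249. 247.] rect [235.3 233.8] [33.2 19.1] 22.8 w0 [ 0.3347 -0.1763]
(np.float64(513.1), np.float64(276.8)) bbox [464. 220.] [559. 345.] rect [511.5 282.5] [125.  95.] 90.0 w0 [0.5185 0.3962]
(np.float64(477.6), np.float64(213.7)) bbox [469. 208.] [484. 220.] rect [477.7 211.6] [14.2 11.7] 32.5 w0 [0.2526 0.4007]
(np.float64(192.8), np.float64(207.6)) bbox [178. 200.] [204. 216.] rect [191. 208.] [16. 26.] 90.0 w0 [ 0.2166 -0.3048]
(np.float64(490.3), np.float64(207.7)) bbox [465. 192.] [521. 222.] rect [493.6 207.9] [59.2 23.4] 19.8 w0 [0.2365 0.4435]
```

View pics/m_top.png

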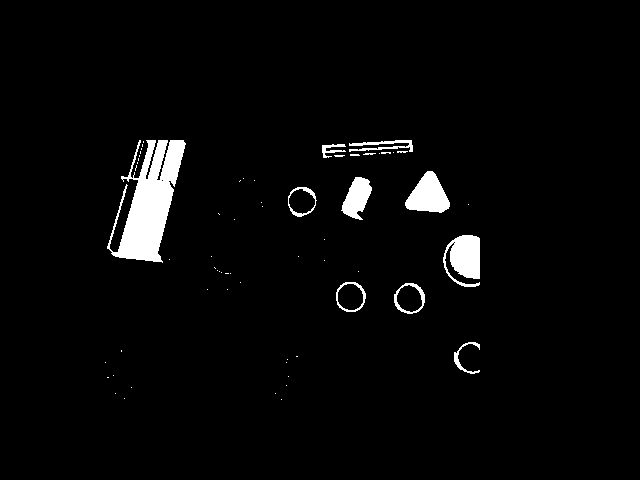

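View pics/m_scene.png

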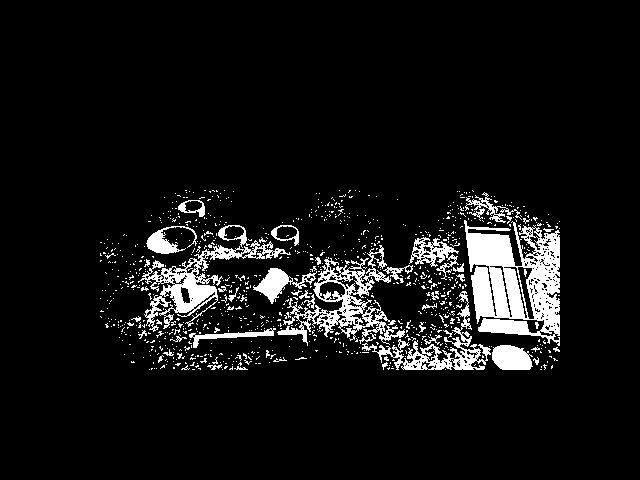

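drive_tool(plan="1 0 -40 0 0 -8 0; 1 0 -40 0 0 -8.3 0; 1 -50 -20 -25 0 0 0; 1 -50 0 -25 0 0 0; 1 -50 0 -25 0 0 0; 1 -50 0 -25 0 0 0; 1 -50 0 -25 0 0 0; 1 -50 0 -25 0 0 0")

```text
clock: 1.15
tcp_pos: [0.3172, 0.2475, 0.3531]
orientation: [0.494, -0.497, -0.503, 0.506]
wrist_force: [0.3, -0.8, -0.4]
finger_gap: 0.0854
```

drive_tool(plan="1 -50 0 -25 0 0 0; 1 -50 0 -25 0 0 0; 1 -50 0 -25 0 0 0; 1 -50 0 -25 0 0 0;1 -50 0 0 0 0 0; 1 -50 0 0 0 0 0; 1 0 0 0 0 0 0; 1 0 0 0 0 0 0")

```text
clock: 2.15
tcp_pos: [0.4249, -0.0644, 0.3533]
orientation: [0.496, -0.498, -0.501, 0.504]
wrist_force: [0.0, 0.1, -0.2]
finger_gap: 0.0855
```

```bash
cat >> h.py <<'E'
def snap(name,tag):
    from workcell import monitor,cams
    s=monitor.get_state(); c=cams.calibration(name); p,d=cams.read_camera(name)
    cv2.imwrite(f"pics/{tag}.png",p[:,:,::-1]); np.savez(f"{tag}.npz",p=p,d=d,**c)
    w,x,y,z=s['orientation']
    psi=np.degrees(np.arctan2(2*(x*y+w*z),1-2*(y*y+z*z)))
    print(tag,'t',s['clock'],'tcp',s['tcp_pos'].round(4),'psi',psi.round(2),'ydown',round(2*(y*z+w*x),4),'gap',s['finger_gap'],'J',s['joint_pos'].round(2))
    o=-c['R'].T@c['t']; print('campos',o.round(3),'axis',c['R'][2].round(3))
    return load(f"{tag}.npz")
E
python3 -c "
from h import *
snap('wrist','w1')"
```

```text
w1 t 2.15 tcp [ 0.4249 -0.0644  0.3533] psi 90.62 ydown -1.0 gap 0.0855162768891677 J [-0.33  0.02 -0.07  1.49 -0.01 -0.34]
campos [ 0.345 -0.065  0.474] axis [ 0.307 -0.002 -0.952]
```

View pics/w1.png

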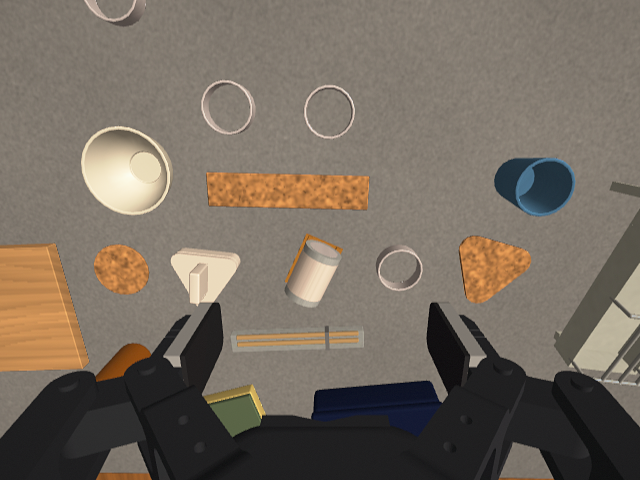

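```bash
python3 - <<'E'
import cv2
p=cv2.imread('pics/w1.png'); cv2.imwrite('pics/c1.png',cv2.resize(p[225:355,160:440],None,fx=2.85,fy=2.85,interpolation=cv2.INTER_CUBIC))
p=cv2.imread('pics/a_scene.png'); cv2.imwrite('pics/c2.png',cv2.resize(p[255:355,160:360],None,fx=4,fy=4,interpolation=cv2.INTER_CUBIC))
p=cv2.imread('pics/a_top.png'); cv2.imwrite('pics/c3.png',cv2.resize(p[130:230,320:460],None,fx=5.5,fy=5.5,interpolation=cv2.INTER_CUBIC))
E
```

```text
(no output)
```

View pics/c1.png

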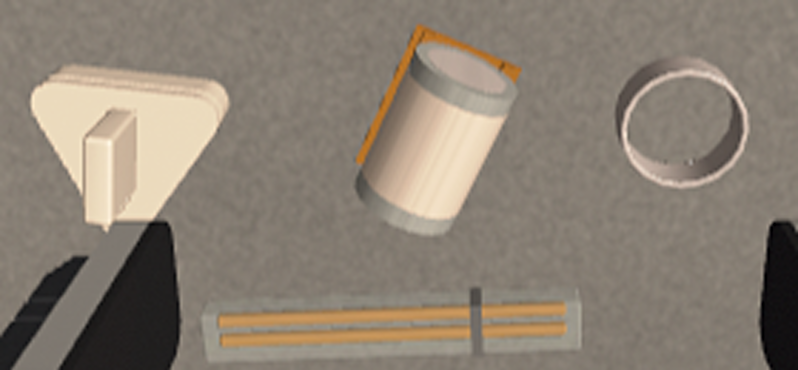

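View pics/c2.png

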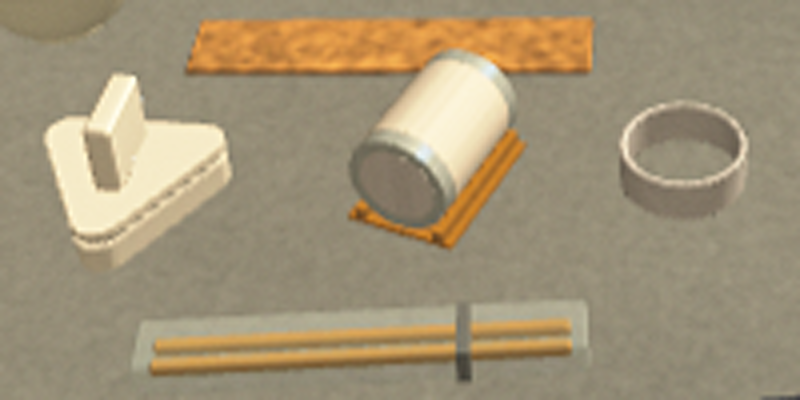

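View pics/c3.png

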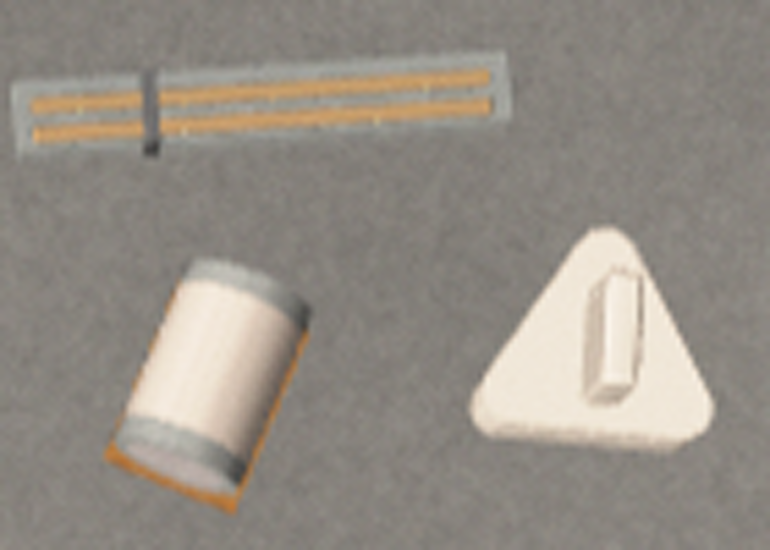

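```bash
python3 - <<'E'
from h import *
np.set_printoptions(precision=4,suppress=True)
T=load('a_top.npz');S=load('a_scene.npz');W=load('w1.npz')
w=lambda x,y:(x/2.85+160,y/2.85+225); s=lambda x,y:(x/4+160,y/4+255); t=lambda x,y:(x/5.5+320,y/5.5+130)
def three(n,pw,pt,ps=None):
    print(n,'WT',tri(W,pw,T,pt), *(['WS',tri(W,pw,S,ps),'TS',tri(T,pt,S,ps)] if ps else []))
three('handle top',w(98,180),t(621,330),s(113,104))
three('ring top',w(685,127),(302,201.5),s(684,143))
three('case c',w(393,331),t(262,102),s(360,330))
# mould top outline corners at z=.024 (top) : wrist and top
for n,c,p in(('w',W,[w(32,95),w(228,100)]),('t',T,[t(475,415),t(605,228),t(710,415)])):
    for q in p: print('mould corner',n,onplane(c,*q,.024))
# handle axis
print('h ends t',onplane(T,*t(627,271),.062),onplane(T,*t(615,391),.062)); print('h ends w',onplane(W,*w(98,137),.062),onplane(W,*w(98,224),.062))
# case corners top z .018
for n,c,p in(('w',W,[w(203,318),w(580,298),w(580,345),w(210,362)]),('t',T,[t(12,85),t(505,52),t(512,118),t(18,155)])):
    P=[onplane(c,*q,.018) for q in p]; print(n,np.array(P)[:,:2].tolist(),np.mean(P,0))
# tin: body outline, silhouette edges midpoints at z .029
for n,c,e in(('w',W,[w(467,70),w(405,205)]),('t',T,[t(250,290),t(180,455)])):
    print('tin',n,[onplane(c,*q,.04) for q in e])
# per-pixel depth height checks
def dp(c,u,v):
    z=c['d'][int(round(v)),int(round(u))]; o,d=ray(c,u,v); return o+d*z
print('depth handle',dp(W,*w(98,180)),'tin',dp(W,*w(425,140)),'tinT',dp(T,*t(215,370)),'case',dp(W,*w(393,331)),'mattri',dp(W,495,268),'matround',dp(W,121,268))
E
```

```text
handle top WT [ 0.5468 -0.2297  0.0687] WS [ 0.5511 -0.2315  0.0602] TS [ 0.5492 -0.2321  0.0584]
ring top WT [0.5364 0.038  0.0256] WS [0.5388 0.0395 0.0209] TS [0.5374 0.0395 0.0198]
case c WT [ 0.652 -0.104  0.026] WS [ 0.6576 -0.1044  0.0178] TS [ 0.6558 -0.1053  0.0159]
mould corner w [ 0.525  -0.2743  0.024 ]
mould corner w [ 0.5264 -0.1808  0.024 ]
mould corner t [ 0.5254 -0.184   0.024 ]
mould corner t [ 0.5998 -0.2375  0.024 ]
mould corner t [ 0.5244 -0.2747  0.024 ]
h ends t [ 0.571  -0.2352  0.062 ] [ 0.525  -0.2287  0.062 ]
h ends w [ 0.5294 -0.2297  0.062 ] [ 0.5726 -0.2342  0.062 ]
w [[0.6509681622396368, -0.2030333362125905], [0.6362492249029786, -0.0074925556873060364], [0.6645183417135185, -0.006248171900803186], [0.677838105944063, -0.2012169401685558]] [ 0.6574 -0.1045  0.018 ]
t [[0.6633355524694462, -0.005941671525437947], [0.6746918884694115, -0.2025230341271983], [0.647254501899508, -0.2042394309555306], [0.6342864294343982, -0.008046280844707536]] [ 0.6549 -0.1052  0.018 ]
tin w [array([ 0.5039, -0.0669,  0.04  ]), array([ 0.5726, -0.0957,  0.04  ])]
tin t [array([ 0.5716, -0.0964,  0.04  ]), array([ 0.5072, -0.0683,  0.04  ])]
depth handle [ 0.5502 -0.2317  0.0624] tin [ 0.5327 -0.0854  0.0538] tinT [ 0.5366 -0.081   0.0544] case [ 0.6573 -0.1042  0.0181] mattri [0.5419 0.1769 0.0041] matround [ 0.5486 -0.3573  0.0045]
```

```bash
cat > go.py <<'E'
import sys,numpy as np
from workcell import monitor
s=monitor.get_state(); x,y,z,psi=[float(a) for a in sys.argv[1:5]]
w,a,b,c=s['orientation']; p0=np.degrees(np.arctan2(2*(a*b+w*c),1-2*(b*b+c*c)))
turn=-((psi-p0+180)%360-180)
def sh(d,ps):
    q=np.radians(ps); return np.array([d[0]*np.cos(q)+d[1]*np.sin(q),-d[2],-d[0]*np.sin(q)+d[1]*np.cos(q)])*1000
d=np.array([x,y,z])-s['tcp_pos']
R=np.array([[1-2*(b*b+c*c),2*(a*b-w*c),2*(a*c+w*b)],[2*(a*b+w*c),1-2*(a*a+c*c),2*(b*c-w*a)],[2*(a*c-w*b),2*(b*c+w*a),1-2*(a*a+b*b)]])
err=R.T@np.array([0,0,-1])  # in tool; should be (0,1,0)
rv=np.degrees(np.cross([0,1,0],err))
print('tcp',s['tcp_pos'].round(4),'psi',p0.round(1),'ry total',turn.round(1),'level rx,rz',rv[[0,2]].round(2),'| shift now-frame',sh(d,p0).round(1),'| shift after-turn frame',sh(d,psi).round(1),'J',s['joint_pos'].round(2),'F',s['wrist_force'].round(1),'gap',round(s['finger_gap'],4),'t',round(s['clock'],2))
E
python3 go.py .55 -.2315 .16 83; python3 go.py .55 -.2315 .054 83
```

```text
tcp [ 0.425  -0.0641  0.3533] psi 90.7 ry total 7.7 level rx,rz [-0.1  -0.32] | shift now-frame [-168.8  193.3 -123.1] | shift after-turn frame [-150.9  193.3 -144.5] J [-0.33  0.02 -0.07  1.48 -0.01 -0.34] F [ 0.4 -0.5  0.1] gap 0.0856 t 2.2
tcp [ 0.425  -0.0641  0.3533] psi 90.7 ry total 7.7 level rx,rz [-0.1  -0.32] | shift now-frame [-168.8  299.3 -123.1] | shift after-turn frame [-150.9  299.3 -144.5] J [-0.33  0.02 -0.07  1.48 -0.01 -0.34] F [ 0.4 -0.5  0.1] gap 0.0856 t 2.2
```

drive_tool(plan="0 0 0 0 0 7.7 0; 0 -38 48 -36 0 0 0; 0 -38 48 -36 0 0 0; 0 -38 48 -36 0 0 0; 0 -38 48 -36 0 0 0; 0 0 0 0 0 0 0; 0 0 0 0 0 0 0", grip_force=30)

```text
clock: 3.08
tcp_pos: [0.5423, -0.2065, 0.1808]
orientation: [-0.524, 0.528, 0.473, -0.473]
wrist_force: [0.9, -0.1, 0.9]
finger_gap: 0.0428
```

```bash
python3 go.py .55 -.2315 .054 83; python3 -c "
from h import *
snap('wrist','w2')"
```

```text
tcp [ 0.5423 -0.2065  0.1808] psi 83.9 ry total 0.9 level rx,rz [ 0.25 -0.24] | shift now-frame [-24.  126.8 -10.3] | shift after-turn frame [-23.9 126.8 -10.7] J [-0.5   0.35 -0.08  1.13 -0.   -0.4 ] F [ 0.9 -0.1  0.9] gap 0.0428 t 3.08
w2 t 3.075 tcp [ 0.5423 -0.2065  0.1808] psi 83.93 ydown -1.0 gap 0.04277381921638274 J [-0.5   0.35 -0.08  1.13 -0.   -0.4 ]
campos [ 0.463 -0.198  0.301] axis [ 0.311 -0.038 -0.95 ]
```

View pics/w2.png

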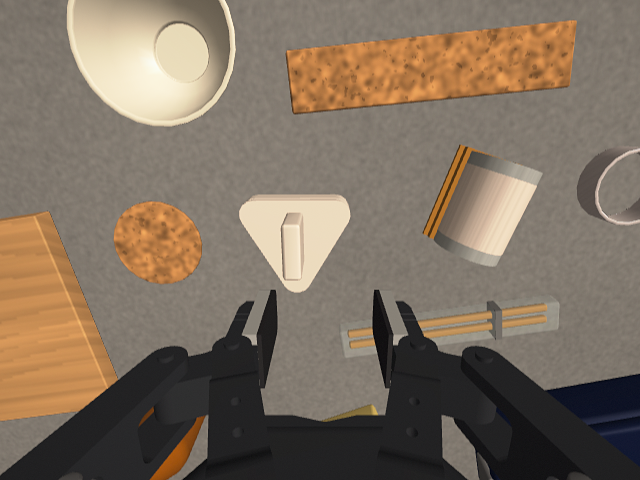

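```bash
python3 - <<'E'
import cv2
p=cv2.imread('pics/w2.png'); cv2.imwrite('pics/c4.png',cv2.resize(p[185:300,230:360],None,fx=5,fy=5,interpolation=cv2.INTER_CUBIC))
E
```

```text
(no output)
```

View pics/c4.png

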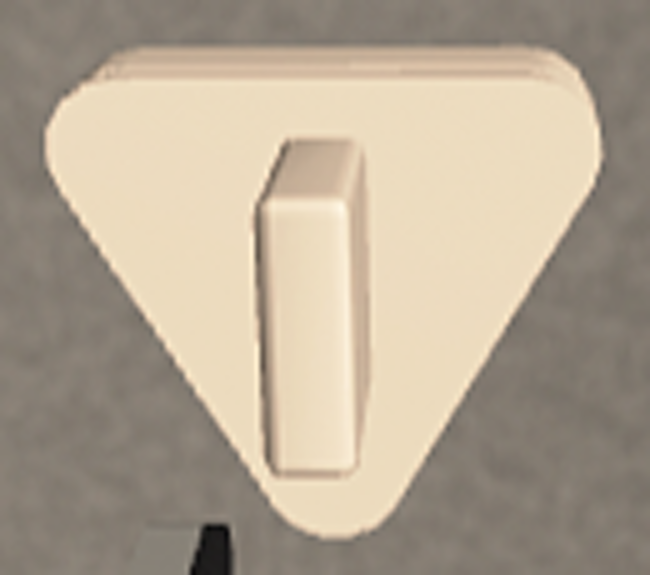

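```bash
python3 - <<'E'
from h import *
W=load('w2.npz')
f=lambda x,y:(230+x/5,185+y/5)
a,b=onplane(W,*f(305,203),.062),onplane(W,*f(312,472),.062)
print(a,b,(a+b)/2,np.linalg.norm(a-b),np.degrees(np.arctan2(b[1]-a[1],b[0]-a[0])))
l,r,t=[onplane(W,*f(*q),.024) for q in((45,140),(602,150),(335,540))]
print(l,r,t)
E
python3 go.py .55 -.2325 .054 83
```

```text
[ 0.53068299 -0.23013909  0.062     ] [ 0.57175038 -0.2347156   0.062     ] [ 0.55121669 -0.23242735  0.062     ] 0.04132160277173307 -6.358749392941182
[ 0.52667248 -0.27533943  0.024     ] [ 0.53771358 -0.18656511  0.024     ] [ 0.602319   -0.23831079  0.024     ]
tcp [ 0.5421 -0.2064  0.1808] psi 83.9 ry total 0.9 level rx,rz [ 0.25 -0.24] | shift now-frame [-25.1 126.8 -10.6] | shift after-turn frame [-25.  126.8 -11. ] J [-0.5   0.35 -0.08  1.13 -0.   -0.4 ] F [ 0.4 -0.2  0.6] gap 0.0423 t 3.12
```

drive_tool(plan="0 -12 20 -6 0 0.9 0; 0 -12 20 -6 0 0 0; 0 0 30 0 0 0 0; 0 0 0 0 0 0 0; 0 0 0 0 0 0 0")

```text
clock: 3.75
tcp_pos: [0.5538, -0.2334, 0.1115]
orientation: [-0.524, 0.534, 0.47, -0.468]
wrist_force: [0.2, 0.6, 1.1]
finger_gap: 0.0429
```

```bash
python3 go.py .5505 -.232 .054 83.2
```

```text
tcp [ 0.5538 -0.2334  0.1115] psi 83.1 ry total -0.1 level rx,rz [ 0.66 -0.43] | shift now-frame [ 1.  57.5  3.4] | shift after-turn frame [ 1.  57.5  3.4] J [-0.53  0.43 -0.14  0.99 -0.   -0.41] F [0.2 0.6 1.1] gap 0.0429 t 3.75
```

drive_tool(plan="0 1 30 3.4 0.6 0 -0.4; 0 0 26 0 0 0 0; 0 0 0 0 0 0 0; -0.8 0 0 0 0 0 0; -0.8 0 0 0 0 0 0; -0.8 0 0 0 0 0 0; -0.8 0 0 0 0 0 0")

```text
clock: 4.62
tcp_pos: [0.5559, -0.2356, 0.0633]
orientation: [-0.524, 0.534, 0.471, -0.467]
wrist_force: [0.0, -0.2, 0.1]
finger_gap: 0.0134
```

```bash
python3 go.py .5505 -.232 .054 83.2
```

```text
tcp [ 0.5559 -0.2356  0.0633] psi 83.1 ry total -0.1 level rx,rz [ 0.78 -0.35] | shift now-frame [2.9 9.3 5.8] | shift after-turn frame [2.9 9.3 5.8] J [-0.53  0.48 -0.2   0.88 -0.   -0.41] F [ 0.  -0.2  0.1] gap 0.0134 t 4.62
```

drive_tool(plan="-0.8 0 -40 0 0.6 0 -0.4; -0.8 0 -45 0 0 0 0; -0.8 0 -45 0 0 0 0; -0.8 0 -20 0 0 0 0; -0.8 0 0 0 0 0 0")

```text
clock: 5.25
tcp_pos: [0.5544, -0.235, 0.2174]
orientation: [0.529, -0.529, -0.47, 0.468]
wrist_force: [-1.0, 0.2, -2.1]
finger_gap: 0.0134
```

```bash
python3 - <<'E'
from h import *
W=load('w1.npz'); H=hsv(W)
m=(H[...,0]<22)&(H[...,1]>110)&(H[...,2]>90)
for k in conts(m,300):
    P=np.array([onplane(W,*q,0.004)[:2] for q in k]).astype(np.float32)*1000
    r=cv2.minAreaRect(P); mm=cv2.moments(P); tr=cv2.minEnclosingTriangle(P.reshape(-1,1,2))[1][:,0]
    c=tr.mean(0); print(k.mean(0).round(),'cent',round(mm['m10']/mm['m00'],1),round(mm['m01']/mm['m00'],1),'rect',r,'tri',c,np.degrees(np.arctan2(*(tr-c).T[::-1])).round(1))
snap('wrist','w3')
E
python3 go.py .5466 .1689 .19 73.9
```

```text
[123. 476.] cent 950.7 -420.0 rect ((950.5484008789062, -420.9748229980469), (14.359128952026367, 98.74356842041016), 1.0305284261703491) tri [ 947.93915 -408.4111 ] [  85.9  -80.9 -114.5]
[239. 398.] cent 771.3 -208.7 rect ((793.1060180664062, -209.76922607421875), (69.21537017822266, 84.19879150390625), 17.53604507446289) tri [ 782.1584  -205.49553] [ 51.5 -92.4 143.6]
[123. 362.] cent 707.8 -380.2 rect ((711.6777954101562, -386.8316650390625), (37.10134506225586, 108.27791595458984), 37.61593246459961) tri [ 709.57324 -377.17752] [158.5  90.5 -56.1]
[121. 269.] cent 551.2 -357.8 rect ((551.005615234375, -357.769287109375), (75.59215545654297, 78.28925323486328), 43.776790618896484) tri [ 550.20135 -357.84116] [ 104.3  -15.7 -134.1]
[ 36. 311.] cent 629.7 -497.0 rect ((620.4060668945312, -511.89312744140625), (210.30198669433594, 145.66859436035156), 2.755396604537964) tri [ 585.49945 -489.80026] [ 26.3 -32.2 175.1]
[488. 266.] cent 540.7 168.9 rect ((538.938720703125, 177.44204711914062), (106.170166015625, 96.39038848876953), 13.516249656677246) tri [541.46027 168.85527] [ 105.   -16.  -136.2]
[287. 190.] cent 434.3 -116.3 rect ((434.310546875, -116.39290618896484), (214.61642456054688, 45.714664459228516), 89.3547592163086) tri [ 428.39767 -150.25212] [111.1  76.  -86.4]
w3 t 5.25 tcp [ 0.5544 -0.235   0.2174] psi 83.11 ydown -1.0 gap 0.013445052842773884 J [-0.54  0.38  0.05  1.24  0.   -0.41]
campos [ 0.475 -0.226  0.338] axis [ 0.308 -0.036 -0.951]
tcp [ 0.554  -0.2347  0.2163] psi 83.1 ry total 9.2 level rx,rz [0.   0.14] | shift now-frame [399.8  26.3  55.8] | shift after-turn frame [385.7  26.3 119.1] J [-0.54  0.38  0.05  1.24  0.   -0.41] F [-0.2 -0.4  0. ] gap 0.0133 t 5.3
```

View pics/w3.png

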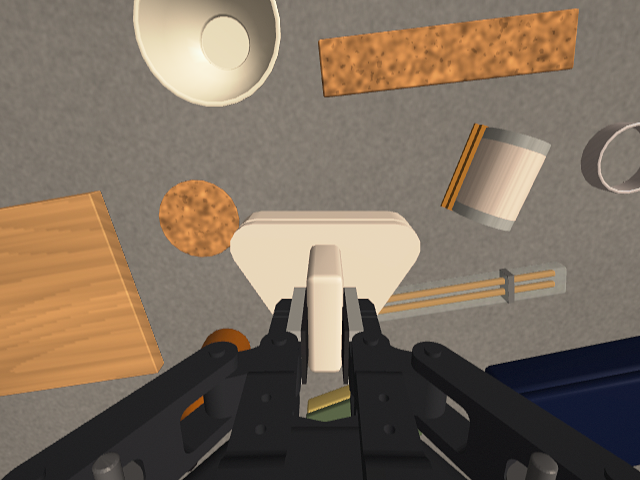

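drive_tool(plan="-0.8 0 0 0 0 9.2 0; -0.8 48 0 15 0 0 0; -0.8 48 0 15 0 0 0; -0.8 48 0 15 0 0 0; -0.8 48 0 15 0 0 0; -0.8 48 0 15 0 0 0; -0.8 48 0 15 0 0 0; -0.8 48 0 15 0 0 0")

```text
clock: 6.3
tcp_pos: [0.5429, 0.1246, 0.2028]
orientation: [0.574, -0.562, -0.417, 0.425]
wrist_force: [0.4, -1.2, -1.1]
finger_gap: 0.0135
```

drive_tool(plan="-0.8 40 20 12 0 0 0; -0.8 0 0 0 0 0 0; -0.8 0 0 0 0 0 0")

```text
clock: 6.68
tcp_pos: [0.5394, 0.1708, 0.1779]
orientation: [0.574, -0.56, -0.416, 0.429]
wrist_force: [0.1, -1.2, -0.6]
finger_gap: 0.0135
```

```bash
python3 go.py .5465 .1685 .068 73.9
```

```text
tcp [0.5394 0.1708 0.1779] psi 73.4 ry total -0.5 level rx,rz [-1.52 -0.14] | shift now-frame [ -0.2 109.9  -7.4] | shift after-turn frame [ -0.2 109.9  -7.4] J [ 0.16  0.35 -0.09  1.15  0.01  0.45] F [ 0.1 -1.2 -0.6] gap 0.0135 t 6.67
```

drive_tool(plan="-0.8 0 30 -7 -1.5 -0.5 0; -0.8 0 30 0 0 0 0; -0.8 0 15 0 0 0 0; -0.8 0 0 0 0 0 0;-0.8 0 0 0 0 0 0")

```text
clock: 7.3
tcp_pos: [0.5471, 0.1638, 0.1019]
orientation: [-0.565, 0.567, 0.423, -0.424]
wrist_force: [-0.0, -0.2, -0.2]
finger_gap: 0.0134
```

```bash
python3 go.py .5465 .1685 .068 73.9; python3 -c "
from h import *
snap('wrist','w4');snap('scene','s4')"
```

```text
tcp [0.5471 0.1638 0.1019] psi 73.6 ry total -0.3 level rx,rz [ 0.11 -0.14] | shift now-frame [ 4.4 33.9  1.9] | shift after-turn frame [ 4.4 33.9  1.9] J [ 0.15  0.39 -0.22  0.95 -0.    0.44] F [-0.  -0.2 -0.2] gap 0.0134 t 7.3
w4 t 7.3 tcp [0.5471 0.1638 0.1019] psi 73.55 ydown -1.0 gap 0.01337401574901157 J [ 0.15  0.39 -0.22  0.95 -0.    0.44]
campos [0.471 0.186 0.222] axis [ 0.297 -0.091 -0.95 ]
s4 t 7.35 tcp [0.5471 0.1638 0.102 ] psi 73.56 ydown -1.0 gap 0.013537916826031608 J [ 0.15  0.39 -0.22  0.95 -0.    0.44]
campos [1.26  0.027 0.647] axis [-0.822 -0.023 -0.569]
```

View pics/w4.png

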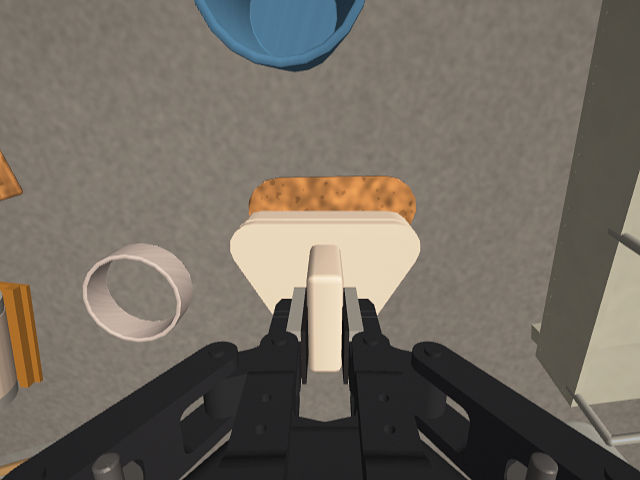

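View pics/s4.png

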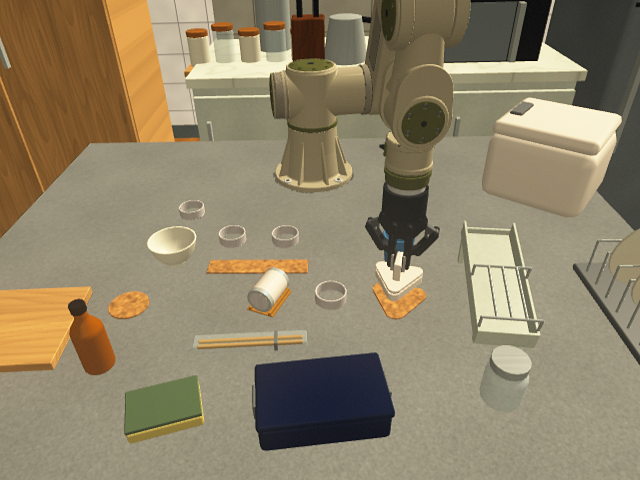

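drive_tool(plan="-0.8 4.5 15 2 0 -0.3 0; -0.8 0 16 0 0 0 0; -0.8 0 0 0 0 0 0; -0.8 0 0 0 0 0 0")

```text
clock: 7.9
tcp_pos: [0.547, 0.1696, 0.0697]
orientation: [-0.564, 0.566, 0.426, -0.425]
wrist_force: [-0.1, -0.6, -0.2]
finger_gap: 0.0133
```

```bash
python3 go.py .5465 .1685 .068 73.9
```

```text
tcp [0.547  0.1696 0.0697] psi 73.9 ry total 0.0 level rx,rz [ 0.22 -0.09] | shift now-frame [-1.2  1.7  0.2] | shift after-turn frame [-1.2  1.7  0.2] J [ 0.16  0.43 -0.26  0.88 -0.    0.44] F [-0.1 -0.6 -0.2] gap 0.0133 t 7.9
```

drive_tool(plan="-0.8 -1 2.5 0 0.2 0 0; -0.8 0 0 0 0 0 0; -0.6 0 0 0 0 0 0; -0.4 0 0 0 0 0 0; -0.3 0 0 0 0 0 0; -0.3 0 -30 0 0 0 0; -0.3 0 -50 0 0 0 0; 0 0 -50 0 0 0 0")

```text
clock: 8.9
tcp_pos: [0.5444, 0.1682, 0.1967]
orientation: [0.566, -0.564, -0.422, 0.428]
wrist_force: [0.9, 0.6, -0.1]
finger_gap: 0.0428
```

drive_tool(plan="1 -40 0 60 0 0 0; 1 -40 0 0 0 0 0; 1 0 0 0 0 0 0")

```text
clock: 9.28
tcp_pos: [0.4775, 0.1111, 0.2035]
orientation: [-0.563, 0.566, 0.427, -0.424]
wrist_force: [0.7, 1.0, -1.0]
finger_gap: 0.0853
```

```bash
python3 go.py .537 .0395 .2 90; python3 -c "
from h import *
snap('wrist','w5')"
```

```text
tcp [0.4775 0.1111 0.2035] psi 74.0 ry total -16.0 level rx,rz [0.34 0.05] | shift now-frame [-52.4   3.5 -76.9] | shift after-turn frame [-71.6   3.5 -59.5] J [ 0.07  0.17 -0.27  1.13 -0.    0.34] F [ 0.7  1.  -1. ] gap 0.0853 t 9.28
w5 t 9.275 tcp [0.4775 0.1111 0.2035] psi 73.99 ydown -1.0 gap 0.08533962887357677 J [ 0.07  0.17 -0.27  1.13 -0.    0.34]
campos [0.4   0.132 0.323] axis [ 0.303 -0.086 -0.949]
```

View pics/w5.png

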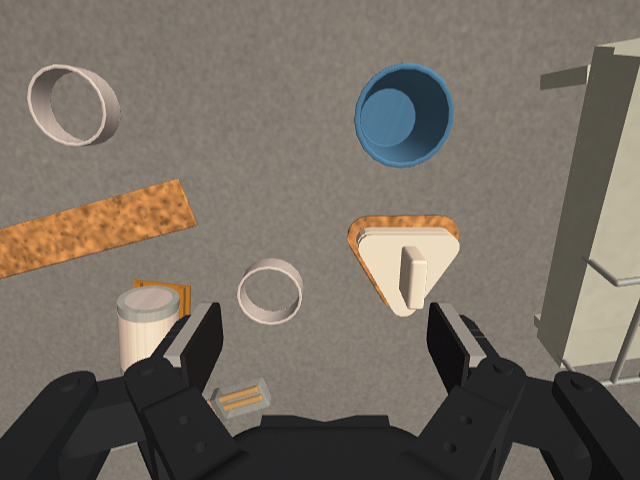

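```bash
python3 - <<'E'
from h import *
W=load('w5.npz')
p=cv2.imread('pics/w5.png'); cv2.imwrite('pics/c5.png',cv2.resize(p[205:335,225:475],None,fx=3.2,fy=3.2,interpolation=cv2.INTER_CUBIC))
E
```

```text
(no output)
```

View pics/c5.png

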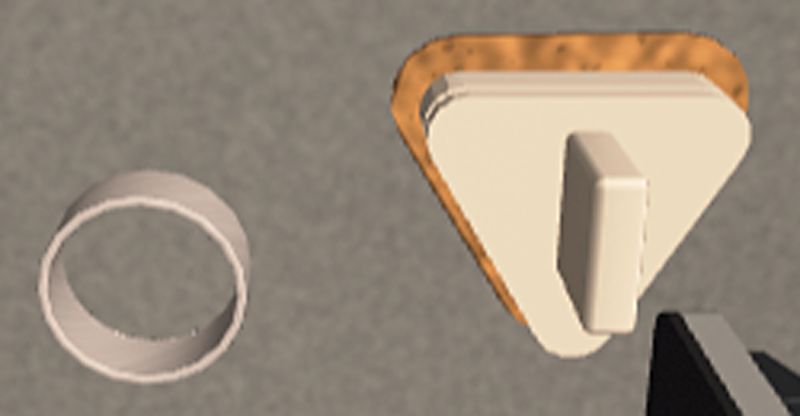

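```bash
python3 - <<'E'
from h import *
W=load('w5.npz')
f=lambda x,y:(225+x/3.2,205+y/3.2)
a,b=onplane(W,*f(624,182),.066),onplane(W,*f(610,330),.066); c=(a+b)/2
print('handle',a,b,c,np.degrees(np.arctan2(b[1]-a[1],b[0]-a[0])))
print('mould corners z28',[onplane(W,*f(*q),.028)[:2].round(4) for q in((428,115),(752,120),(570,357))])
print('ring rim',[onplane(W,*f(*q),.022)[:2].round(4) for q in((40,285),(245,285),(140,199),(147,382))], onplane(W,*f(143,290),.022))
P=[(391,105),(750,110)]
print('mat edge z4',[onplane(W,*f(*q),.004)[:2].round(4) for q in P])
E
```

```text
handle [0.52327952 0.17481083 0.066     ] [0.56244959 0.16341808 0.066     ] [0.54286455 0.16911445 0.066     ] -16.2172600019645
mould corners z28 [array([0.507 , 0.1332]), array([0.5331, 0.2185]), array([0.592 , 0.1548])]
ring rim [array([0.529 , 0.0102]), array([0.5457, 0.0683]), array([0.5111, 0.0474]), array([0.5688, 0.03  ])] [0.53894432 0.03885277 0.022     ]
mat edge z4 [array([0.5096, 0.1235]), array([0.5406, 0.2254])]
```

drive_tool(plan="1 0 0 0 0.3 9.7 0; 1 0 0 0 0 9.7 0; 1 0 0 0 0 9.6 0; 1 0 0 0 0 0 0", grip_force=25)

```text
clock: 9.82
tcp_pos: [0.4792, 0.1146, 0.2029]
orientation: [0.656, -0.654, -0.267, 0.266]
wrist_force: [-0.1, -0.2, -0.1]
finger_gap: 0.0856
```

```bash
python3 go.py .538 .039 .09 45
```

```text
tcp [0.4792 0.1146 0.2029] psi 44.3 ry total -0.7 level rx,rz [-0.12  0.14] | shift now-frame [-10.7 112.9 -95.1] | shift after-turn frame [-11.9 112.9 -95. ] J [ 0.07  0.18 -0.26  1.14  0.    0.87] F [-0.1 -0.2 -0.1] gap 0.0856 t 9.82
```

drive_tool(plan="1 -4 30 -33 0 0 0; 1 -4 30 -33 0 0 0; 1 -4 30 -33 0 0 0; 1 0 0 0 0 0 0; 1 0 0 0 0 0 0")

```text
clock: 10.45
tcp_pos: [0.5445, 0.0372, 0.1104]
orientation: [0.653, -0.651, -0.275, 0.272]
wrist_force: [-1.1, 0.2, 0.1]
finger_gap: 0.0856
```

```bash
python3 go.py .538 .039 .02 45
```

```text
tcp [0.5445 0.0372 0.1104] psi 45.5 ry total 0.5 level rx,rz [-0.1   0.31] | shift now-frame [-3.3 90.4  5.9] | shift after-turn frame [-3.3 90.4  5.9] J [-0.08  0.34 -0.28  0.95  0.01  0.7 ] F [-1.1  0.2  0.1] gap 0.0856 t 10.45
```

drive_tool(plan="1 -3 25 6 0 0 0.3; 1 0 25 0 0 0 0; 1 0 20 0 0 0 0; 1 0 0 0 0 0 0; 1 0 0 0 0 0 0")

```text
clock: 11.08
tcp_pos: [0.5403, 0.0439, 0.0449]
orientation: [-0.65, 0.651, 0.28, -0.275]
wrist_force: [0.3, -0.0, -1.2]
finger_gap: 0.0854
```

```bash
python3 go.py .538 .039 .024 45; python3 -c "
from h import *
snap('wrist','w6')"
```

```text
tcp [0.5403 0.0439 0.0449] psi 46.2 ry total 1.2 level rx,rz [0.22 0.35] | shift now-frame [-5.1 20.9 -1.8] | shift after-turn frame [-5.1 20.9 -1.9] J [-0.07  0.4  -0.38  0.79  0.    0.7 ] F [ 0.3 -0.  -1.2] gap 0.0854 t 11.07
w6 t 11.075 tcp [0.5403 0.0439 0.0449] psi 46.15 ydown -1.0 gap 0.08537771128515911 J [-0.07  0.4  -0.38  0.79  0.    0.7 ]
campos [0.482 0.098 0.165] axis [ 0.23  -0.213 -0.95 ]
```

View pics/w6.png

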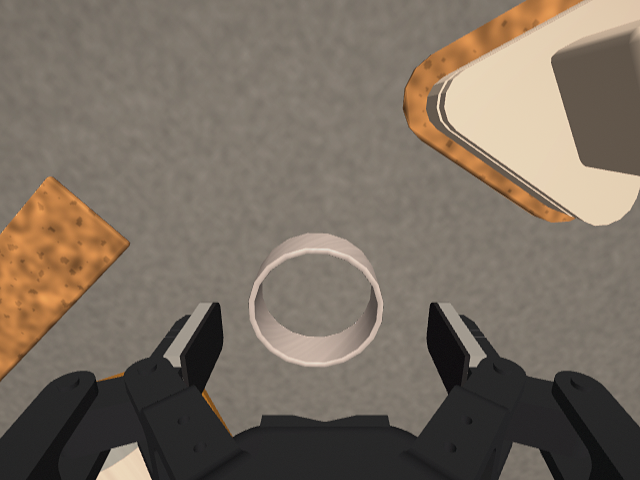

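drive_tool(plan="1 -5 12 -2 0.2 1.2 0.3; 1 0 8 0 0 0 0; 1 0 0 0 0 0 0; 1 0 0 0 0 0 0")

```text
clock: 11.62
tcp_pos: [0.5393, 0.0384, 0.0251]
orientation: [-0.653, 0.654, 0.271, -0.269]
wrist_force: [-0.2, 0.6, -0.6]
finger_gap: 0.0856
```

```bash
python3 go.py .538 .039 .024 45
```

```text
tcp [0.5393 0.0384 0.0251] psi 44.9 ry total -0.1 level rx,rz [0.12 0.14] | shift now-frame [-0.5  1.1  1.3] | shift after-turn frame [-0.5  1.1  1.3] J [-0.08  0.42 -0.4   0.75  0.    0.71] F [-0.2  0.6 -0.6] gap 0.0856 t 11.62
```

drive_tool(plan="0 0 0 1 0 0 0; 0 0 0 0 0 0 0; 0 0 0 0 0 0 0; 0 0 0 0 0 0 0; 0 0 0 0 0 0 0")

```text
clock: 12.25
tcp_pos: [0.5388, 0.0392, 0.0257]
orientation: [-0.653, 0.654, 0.271, -0.269]
wrist_force: [-0.5, 0.1, 0.2]
finger_gap: 0.0613
```

```bash
python3 go.py .538 .039 .024 45
```

```text
tcp [0.5388 0.0392 0.0257] psi 44.9 ry total -0.1 level rx,rz [0.15 0.17] | shift now-frame [-0.7  1.7  0.4] | shift after-turn frame [-0.7  1.7  0.4] J [-0.08  0.42 -0.4   0.75  0.    0.71] F [-0.5  0.1  0.2] gap 0.0613 t 12.25
```

drive_tool(plan="0 0 -40 0 0 0 0; 0 0 -45 0 0 0 0; 0 0 -45 0 0 0 0; 0 0 -20 0 0 0 0; 0 0 0 0 0 0 0")

```text
clock: 12.88
tcp_pos: [0.5374, 0.0392, 0.1788]
orientation: [-0.654, 0.654, 0.27, -0.269]
wrist_force: [-0.6, 0.0, -0.7]
finger_gap: 0.0612
```

```bash
python3 go.py .551 -.3575 .16 45
```

```text
tcp [0.5374 0.0392 0.1788] psi 44.9 ry total -0.1 level rx,rz [0.03 0.06] | shift now-frame [-270.2   18.8 -290.8] | shift after-turn frame [-270.9   18.8 -290.2] J [-0.08  0.28 -0.19  1.1   0.    0.71] F [-0.6  0.  -0.7] gap 0.0612 t 12.88
```

drive_tool(plan="0 -38 0 -41 0 0 0; 0 -38 0 -41 0 0 0; 0 -38 0 -41 0 0 0; 0 -38 0 -41 0 0 0; 0 -38 0 -41 0 0 0; 0 -38 0 -41 0 0 0; 0 -38 10 -41 0 0 0; 0 0 0 0 0 0 0")

```text
clock: 13.88
tcp_pos: [0.5492, -0.3607, 0.1534]
orientation: [0.657, -0.649, -0.269, 0.274]
wrist_force: [-0.3, 0.3, 0.4]
finger_gap: 0.0611
```

```bash
python3 go.py .551 -.3575 .10 45
```

```text
tcp [ 0.5492 -0.3607  0.1534] psi 45.1 ry total 0.1 level rx,rz [-0.75 -0.07] | shift now-frame [ 3.5 53.4  0.9] | shift after-turn frame [ 3.5 53.4  1. ] J [-0.7   0.52  0.12  1.18 -0.    0.08] F [-0.3  0.3  0.4] gap 0.0611 t 13.88
```

drive_tool(plan="0 3.5 30 1 -0.7 0 0; 0 0 30 0 0 0 0; 0 0 20 0 0 0 0; 0 0 0 0 0 0 0;0 0 0 0 0 0 0")

```text
clock: 14.5
tcp_pos: [0.5479, -0.3525, 0.0654]
orientation: [0.656, -0.65, -0.27, 0.273]
wrist_force: [0.4, -0.4, -1.6]
finger_gap: 0.0613
```

```bash
python3 go.py .551 -.3575 .03 45; python3 -c "
from h import *
snap('wrist','w7')"
```

```text
tcp [ 0.5479 -0.3525  0.0654] psi 45.2 ry total 0.2 level rx,rz [-0.59 -0.05] | shift now-frame [-1.3 35.4 -5.8] | shift after-turn frame [-1.3 35.4 -5.8] J [-0.69  0.57 -0.03  0.98 -0.    0.09] F [ 0.4 -0.4 -1.6] gap 0.0613 t 14.5
w7 t 14.5 tcp [ 0.5479 -0.3525  0.0654] psi 45.17 ydown -0.9999 gap 0.06125003957690731 J [-0.69  0.57 -0.03  0.98 -0.    0.09]
campos [ 0.492 -0.298  0.187] axis [ 0.212 -0.212 -0.954]
```

View pics/w7.png

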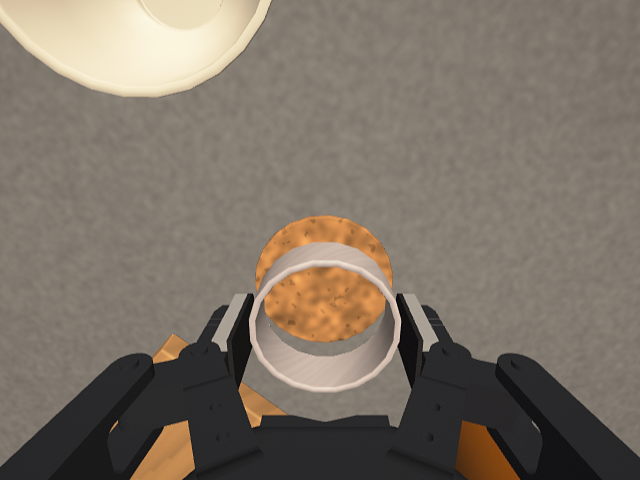

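drive_tool(plan="0 -1 18 -5 -0.6 0 0; 0 0 14 -1 0 0 0; 0 0 0 0 0 0 0;0 0 0 0 0 0 0")

```text
clock: 15.05
tcp_pos: [0.5534, -0.3582, 0.0365]
orientation: [-0.651, 0.655, 0.273, -0.271]
wrist_force: [-0.1, -0.6, 0.2]
finger_gap: 0.0609
```

```bash
python3 go.py .551 -.3575 .03 45
```

```text
tcp [ 0.5534 -0.3582  0.0365] psi 45.2 ry total 0.2 level rx,rz [ 0.34 -0.01] | shift now-frame [-1.2  6.5  2.2] | shift after-turn frame [-1.2  6.5  2.2] J [-0.7   0.6  -0.05  0.91 -0.    0.09] F [-0.1 -0.6  0.2] gap 0.0609 t 15.05
```

drive_tool(plan="0 -1 6.5 2 0.3 0 0; 0 0 0 0 0 0 0; 0 0 0 0 0 0 0")

```text
clock: 15.42
tcp_pos: [0.5517, -0.3579, 0.0308]
orientation: [-0.652, 0.653, 0.272, -0.272]
wrist_force: [0.6, -0.8, -0.1]
finger_gap: 0.0609
```

```bash
python3 go.py .551 -.3575 .03 45
```

```text
tcp [ 0.5517 -0.3579  0.0308] psi 45.2 ry total 0.2 level rx,rz [ 0.11 -0.  ] | shift now-frame [-0.2  0.8  0.8] | shift after-turn frame [-0.2  0.8  0.8] J [-0.7   0.61 -0.06  0.9  -0.    0.08] F [ 0.6 -0.8 -0.1] gap 0.0609 t 15.43
```

Next after release: lift, and turn toward the case orientation (jaws along world x-ish).

drive_tool(plan="0 0 1 0 0 0 0; 0.6 0 0 0 0 0 0; 0.8 0 0 0 0 0 0; 0.8 0 0 0 0 0 0; 0.8 0 -25 0 0 0 0; 0.8 0 -45 0 0 0 0; 0.8 0 -45 0 0 0 0; 0.8 0 -45 0 0 0 0")

```text
clock: 16.42
tcp_pos: [0.5493, -0.3559, 0.1891]
orientation: [0.655, -0.65, -0.27, 0.273]
wrist_force: [-0.3, -1.1, 0.4]
finger_gap: 0.0768
```

```bash
python3 go.py .655 -.105 .2 -4; python3 -c "
from h import *
snap('wrist','w8')"
```

```text
tcp [ 0.5493 -0.3559  0.1891] psi 45.2 ry total 49.2 level rx,rz [-0.45 -0.05] | shift now-frame [252.6 -10.9 101.8] | shift after-turn frame [ 88.  -10.9 257.7] J [-0.7   0.5   0.17  1.25 -0.    0.08] F [-0.3 -1.1  0.4] gap 0.0768 t 16.43
w8 t 16.425 tcp [ 0.5493 -0.3559  0.1891] psi 45.21 ydown -1.0 gap 0.07677179222479745 J [-0.7   0.5   0.17  1.25 -0.    0.08]
campos [ 0.493 -0.301  0.31 ] axis [ 0.214 -0.213 -0.953]
```

View pics/w8.png

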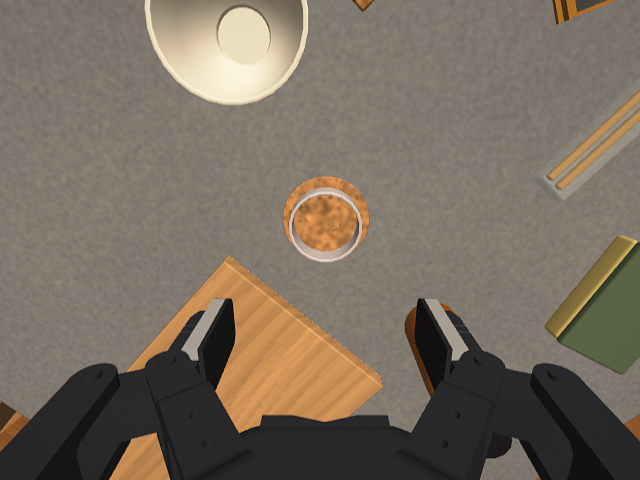

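drive_tool(plan="0.5 20 -10 10 0 10.3 0; 0.5 20 0 10 0 10.3 0; 0.5 20 0 10 0 10.3 0; 0.5 20 0 10 0 10.3 0; 0.5 0 0 0 0 0 0")

```text
clock: 17.1
tcp_pos: [0.603, -0.2849, 0.2105]
orientation: [-0.705, 0.709, 0.019, -0.014]
wrist_force: [0.1, -0.1, -0.3]
finger_gap: 0.0638
```

```bash
python3 go.py .656 -.105 .18 4.1
```

```text
tcp [ 0.603  -0.2849  0.2105] psi 2.7 ry total -1.4 level rx,rz [0.38 0.42] | shift now-frame [ 61.4  30.5 177.2] | shift after-turn frame [ 65.8  30.5 175.6] J [-0.56  0.5   0.22  1.28 -0.    0.96] F [ 0.1 -0.1 -0.3] gap 0.0638 t 17.1
```

drive_tool(plan="0.5 16 8 44 0.4 -1.4 0.4; 0.5 16 8 44 0 0 0; 0.5 16 8 44 0 0 0; 0.5 16 8 40 0 0 0; 0.5 0 0 0 0 0 0; 0.5 0 0 0 0 0 0")

```text
clock: 17.85
tcp_pos: [0.6543, -0.1096, 0.1764]
orientation: [-0.706, 0.707, 0.029, -0.03]
wrist_force: [-0.2, 0.3, 0.3]
finger_gap: 0.064
```

```bash
python3 go.py .656 -.105 .1 4.1; python3 -c "
from h import *
snap('wrist','w9')"
```

```text
tcp [ 0.6543 -0.1096  0.1764] psi 4.8 ry total 0.7 level rx,rz [ 0.13 -0.08] | shift now-frame [ 2.1 76.4  4.4] | shift after-turn frame [ 2.  76.4  4.5] J [-0.29  0.51  0.16  1.22 -0.    1.2 ] F [-0.2  0.3  0.3] gap 0.064 t 17.85
w9 t 17.85 tcp [ 0.6543 -0.1096  0.1764] psi 4.77 ydown -1.0 gap 0.06400761419620059 J [-0.29  0.51  0.16  1.22 -0.    1.2 ]
campos [ 0.647 -0.031  0.297] axis [ 0.025 -0.31  -0.95 ]
```

View pics/w9.png

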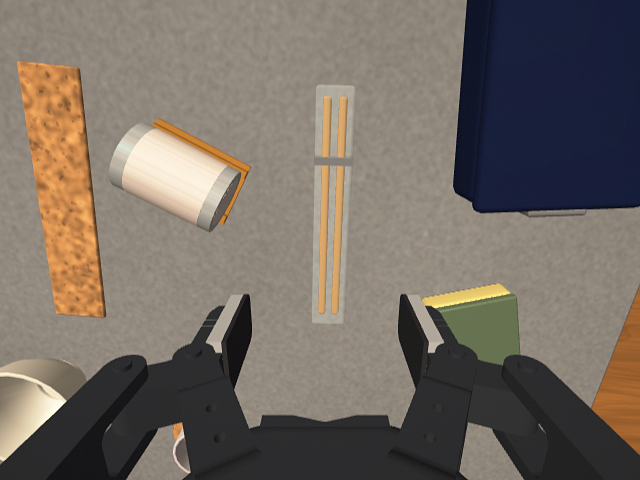

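```bash
python3 - <<'E'
from h import *
W=load('w9.npz')
a=onplane(W,335.5,87,.018);b=onplane(W,328.5,322,.018)
print(a,b,(a+b)/2,np.linalg.norm(a-b),np.degrees(np.arctan2(a[1]-b[1],a[0]-b[0])))
for q in((317,87),(355,87),(313,322),(344,322)): print(onplane(W,*q,.018)[:2])
E
```

```text
[ 0.65315122 -0.00810993  0.018     ] [ 0.66485696 -0.20232357  0.018     ] [ 0.65900409 -0.10521675  0.018     ] 0.1945660954191052 93.44918653997583
[ 0.63979306 -0.00921761]
[ 0.66723069 -0.00694243]
[ 0.65103978 -0.2034746 ]
[ 0.67867339 -0.20117261]
```

drive_tool(plan="0.5 4 30 4 0.1 0.9 0; 0.5 0 30 0 0 0 0; 0.5 0 30 0 0 0 0; 0.5 0 20 0 0 0 0; 0.5 0 0 0 0 0 0; 0.5 0 0 0 0 0 0")

```text
clock: 18.65
tcp_pos: [0.6581, -0.1164, 0.0672]
orientation: [-0.706, 0.708, 0.022, -0.019]
wrist_force: [0.5, 0.1, -0.2]
finger_gap: 0.0642
```

```bash
python3 go.py .6575 -.105 .026 3.9
```

```text
tcp [ 0.6581 -0.1164  0.0672] psi 3.3 ry total -0.6 level rx,rz [0.22 0.24] | shift now-frame [ 0.1 41.2 11.4] | shift after-turn frame [ 0.2 41.2 11.4] J [-0.29  0.59  0.01  0.99 -0.    1.22] F [ 0.5  0.1 -0.2] gap 0.0642 t 18.65
```

drive_tool(plan="0.5 0 20 12 0.2 -0.6 0.2; 0.5 0 20 1 0 0 0; 0.5 0 0 0 0 0 0; 0.5 0 0 0 0 0 0")

```text
clock: 19.15
tcp_pos: [0.659, -0.1025, 0.0277]
orientation: [-0.706, 0.707, 0.027, -0.023]
wrist_force: [-0.1, 0.0, -0.9]
finger_gap: 0.0639
```

```bash
python3 go.py .6575 -.105 .026 3.9
```

```text
tcp [ 0.659  -0.1025  0.0277] psi 4.0 ry total 0.1 level rx,rz [0.05 0.26] | shift now-frame [-1.7  1.7 -2.4] | shift after-turn frame [-1.7  1.7 -2.4] J [-0.27  0.62 -0.04  0.9   0.    1.23] F [-0.1  0.  -0.9] gap 0.0639 t 19.15
```

drive_tool(plan="0.5 -1.5 2 -2 0 0 0.3; -0.6 0 0 0 0 0 0; -0.6 0 0 0 0 0 0; -0.6 0 0 0 0 0 0; -0.6 0 0 0 0 0 0; -0.6 0 0 0 0 0 0", grip_force=25)

```text
clock: 19.9
tcp_pos: [0.6587, -0.1049, 0.0275]
orientation: [-0.706, 0.707, 0.026, -0.024]
wrist_force: [-0.5, -0.4, -0.5]
finger_gap: 0.0294
```

```bash
python3 go.py .6575 -.105 .026 3.9
```

```text
tcp [ 0.6587 -0.1049  0.0275] psi 4.1 ry total 0.2 level rx,rz [0.1 0.1] | shift now-frame [-1.2  1.5 -0. ] | shift after-turn frame [-1.2  1.5 -0. ] J [-0.28  0.63 -0.03  0.91 -0.    1.22] F [-0.5 -0.4 -0.5] gap 0.0294 t 19.9
```

drive_tool(plan="-0.6 0 -30 0 0 0 0; -0.6 0 -45 0 0 0 0; -0.6 0 -45 0 0 4.7 0; -0.6 0 0 0 0 0 0")

```text
clock: 20.4
tcp_pos: [0.6575, -0.1044, 0.1491]
orientation: [-0.707, 0.707, -0.005, 0.004]
wrist_force: [0.3, -0.3, -0.1]
finger_gap: 0.0292
```

```bash
python3 go.py .434 -.116 .15 -0.6
```

```text
tcp [ 0.6575 -0.1044  0.1491] psi -0.8 ry total -0.2 level rx,rz [ 0.04 -0.09] | shift now-frame [-223.3   -0.9  -14.6] | shift after-turn frame [-223.3   -0.9  -13.9] J [-0.28  0.53  0.12  1.16 -0.    1.31] F [ 0.3 -0.3 -0.1] gap 0.0292 t 20.4
```

drive_tool(plan="-0.6 -40 0 -2 0 0 0; -0.6 -40 0 -2 0 0 0; -0.6 -40 0 -2 0 0 0; -0.6 -40 0 -2 0 0 0; -0.6 -40 0 -2 0 0 0; -0.6 -15 0 -2 0 0 0; -0.6 0 0 0 0 0 0; -0.6 0 0 0 0 0 0")

```text
clock: 21.4
tcp_pos: [0.4347, -0.1129, 0.1426]
orientation: [0.708, -0.706, 0.006, -0.001]
wrist_force: [0.4, 0.4, -0.5]
finger_gap: 0.0294
```

```bash
python3 go.py .434 -.116 .07 -0.6; python3 -c "
from h import *
snap('wrist','w10')"
```

```text
tcp [ 0.4347 -0.1129  0.1426] psi -0.6 ry total 0.0 level rx,rz [-0.11 -0.41] | shift now-frame [-0.7 72.6 -3.1] | shift after-turn frame [-0.7 72.6 -3.1] J [-0.43  0.15 -0.45  0.98 -0.    1.15] F [ 0.4  0.4 -0.5] gap 0.0294 t 21.4
w10 t 21.4 tcp [ 0.4347 -0.1129  0.1426] psi -0.58 ydown -1.0 gap 0.029414512744183156 J [-0.43  0.15 -0.45  0.98 -0.    1.15]
campos [ 0.436 -0.035  0.263] axis [-0.009 -0.307 -0.952]
```

View pics/w10.png

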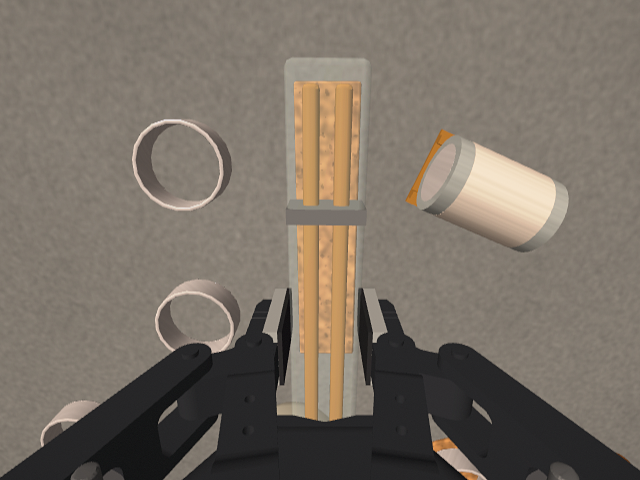

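drive_tool(plan="-0.6 0 30 -3 0 0 -0.4; -0.6 0 30 0 0 0 0; -0.6 0 20 0 0 0 0; -0.6 0 0 0 0 0 0; -0.6 0 0 0 0 0 0")

```text
clock: 22.08
tcp_pos: [0.442, -0.1173, 0.0613]
orientation: [-0.707, 0.707, -0.0, 0.004]
wrist_force: [0.5, 0.7, 0.2]
finger_gap: 0.0295
```

```bash
python3 go.py .434 -.116 .0315 -0.6
```

```text
tcp [ 0.442  -0.1173  0.0613] psi -0.4 ry total 0.2 level rx,rz [0.01 0.32] | shift now-frame [-8.  29.8  1.3] | shift after-turn frame [-8.  29.8  1.3] J [-0.44  0.24 -0.56  0.76  0.    1.14] F [0.5 0.7 0.2] gap 0.0295 t 22.07
```

drive_tool(plan="-0.6 -7 15 1 0 0 0.3; -0.6 0 12 0 0 0 0; -0.6 0 0 0 0 0 0; -0.6 0 0 0 0 0 0")

```text
clock: 22.58
tcp_pos: [0.436, -0.1167, 0.0339]
orientation: [-0.707, 0.708, -0.001, 0.003]
wrist_force: [-0.3, 0.2, -0.1]
finger_gap: 0.0297
```

```bash
python3 go.py .434 -.116 .0315 -0.6
```

```text
tcp [ 0.436  -0.1167  0.0339] psi -0.4 ry total 0.2 level rx,rz [0.08 0.15] | shift now-frame [-2.   2.4  0.7] | shift after-turn frame [-2.   2.4  0.7] J [-0.44  0.27 -0.61  0.69 -0.    1.14] F [-0.3  0.2 -0.1] gap 0.0297 t 22.57
```

drive_tool(plan="-0.6 -2 3 0 0 0 0.2; -0.6 0 0 0 0 0 0; -0.3 0 0 0 0 0 0; 0 0 0 0 0 0 0; 0 0 0 0 0 0 0; 0 0 -30 0 0 0 0; 0 0 -45 0 0 0 0; 0 0 -45 0 0 0 0")

```text
clock: 23.58
tcp_pos: [0.4317, -0.1156, 0.1511]
orientation: [0.708, -0.707, 0.005, 0.0]
wrist_force: [0.4, 0.5, -0.6]
finger_gap: 0.043
```

```bash
python3 go.py .538 -.081 .2 -23; python3 -c "
from h import *
snap('wrist','w11')
snap('scene','s11')"
```

```text
tcp [ 0.4317 -0.1156  0.1511] psi -0.4 ry total 22.6 level rx,rz [-0.08 -0.41] | shift now-frame [106.  -48.9  35.4] | shift after-turn frame [ 84.3 -48.9  73.4] J [-0.44  0.13 -0.44  1.   -0.    1.14] F [ 0.4  0.5 -0.6] gap 0.043 t 23.57
w11 t 23.575 tcp [ 0.4317 -0.1156  0.1511] psi -0.39 ydown -1.0 gap 0.0430011652901923 J [-0.44  0.13 -0.44  1.   -0.    1.14]
campos [ 0.432 -0.037  0.272] axis [-0.008 -0.307 -0.952]
s11 t 23.625 tcp [ 0.4346 -0.1169  0.1568] psi -0.38 ydown -1.0 gap 0.042689822502500877 J [-0.44  0.13 -0.44  1.01 -0.    1.14]
campos [1.26  0.027 0.647] axis [-0.822 -0.023 -0.569]
```

View pics/w11.png

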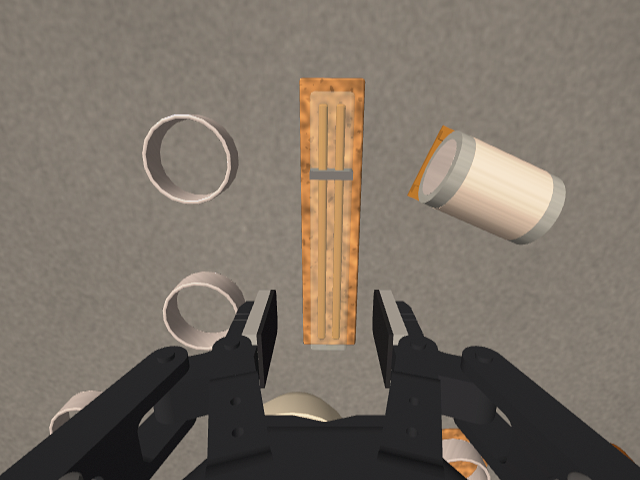

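View pics/s11.png

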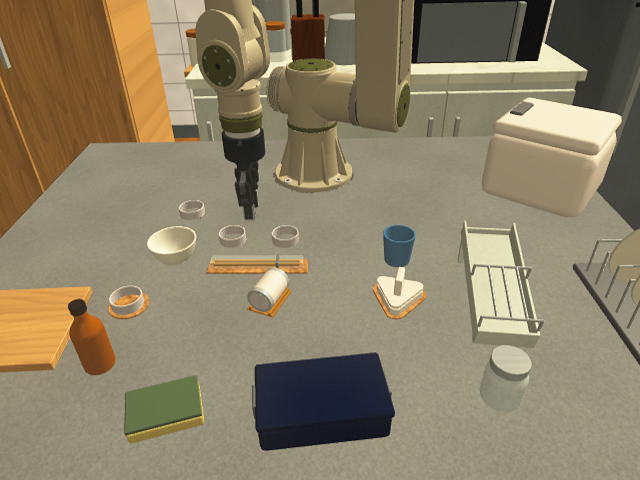

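```bash
python3 - <<'E'
from h import *
W=load('w11.npz')
a=onplane(W,331.5,92,.022);b=onplane(W,328,349,.022);print('case',a,b,(a+b)/2,np.linalg.norm(a-b))
a=onplane(W,333,78,.004);b=onplane(W,330,345,.004);print('mat',a,b,(a+b)/2,np.linalg.norm(a-b))
T=load('a_top.npz');S=load('s11.npz');w1=load('w1.npz')
p=cv2.imread('pics/a_top.png'); cv2.imwrite('pics/c6.png',cv2.resize(p[120:270,95:205],None,fx=4,fy=4,interpolation=cv2.INTER_CUBIC))
p=cv2.imread('pics/s11.png'); cv2.imwrite('pics/c7.png',cv2.resize(p[210:350,440:560],None,fx=4.2,fy=4.2,interpolation=cv2.INTER_CUBIC))
E
```

```text
case [ 0.43558594 -0.01936204  0.022     ] [ 0.43247164 -0.21544878  0.022     ] [ 0.43402879 -0.11740541  0.022     ] 0.19611146823334064
mat [ 0.436856   -0.00908359  0.004     ] [ 0.4342407  -0.22419378  0.004     ] [ 0.43554835 -0.11663869  0.004     ] 0.21512608692120042
```

View pics/c6.png

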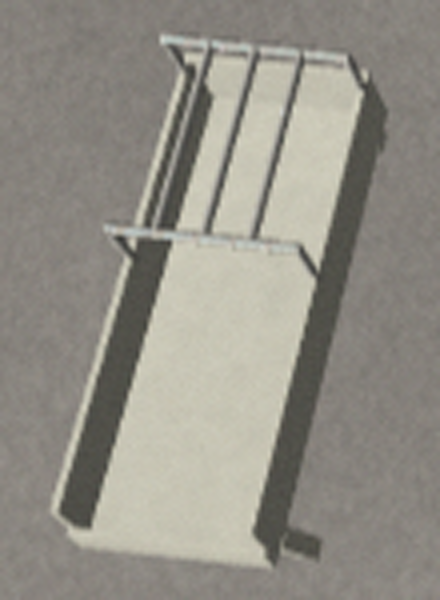

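View pics/c7.png

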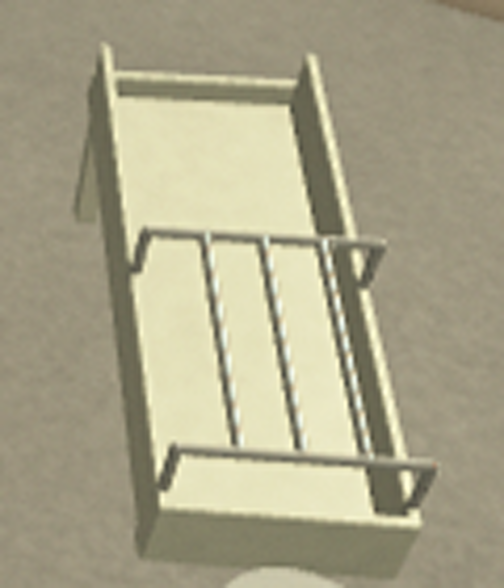

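```bash
python3 - <<'E'
from h import *
np.set_printoptions(precision=4,suppress=True)
T=load('a_top.npz');S=load('s11.npz')
t=lambda x,y:(95+x/4,120+y/4); s=lambda x,y:(440+x/4.2,210+y/4.2)
def g(n,a,b):
    X=tri(T,t(*a),S,s(*b)); e=np.array(proj(T,X))-t(*a); print(n,X,'reproj',e); return X
A=g('+y wall high top',(57,510),(311,55))
B=g('-y wall high top',(270,562),(104,45))
C=g('wire bar mid +y',(108,229),(384,243))
D=g('wire bar mid -y',(298,245),(146,232))
E=g('wire low +y',(164,40),(436,465))
F=g('wire low -y',(348,57),(174,450))
G=g('low -y wall corner',(368,72),(165,513))
for p,q in((A,B),(C,D),(E,F)):
    d=p-q; print(np.linalg.norm(d[:2]),'y-axis angle',np.degrees(np.arctan2(d[1],d[0])))
for p,q in((C,E),(D,F)):
    d=q-p; print(np.linalg.norm(d),'x angle',np.degrees(np.arctan2(d[1],d[0])),'slope',np.degrees(np.arcsin(d[2]/np.linalg.norm(d))))
E
```

```text
+y wall high top [0.43   0.4113 0.1012] reproj [-0.8934 -0.1392]
-y wall high top [0.4054 0.315  0.0914] reproj [-3.4021 -0.4009]
wire bar mid +y [0.5719 0.3961 0.0981] reproj [-1.0457 -0.2311]
wire bar mid -y [0.5621 0.2992 0.0983] reproj [-0.3697 -0.0615]
wire low +y [0.6805 0.3832 0.0744] reproj [-0.86   -0.2225]
wire low -y [0.67   0.286  0.0738] reproj [-0.3954 -0.076 ]
low -y wall corner [0.6743 0.2858 0.0431] reproj [-0.7403 -0.136 ]
0.099398185619202 y-axis angle 75.64901891653119
0.09732356910913698 y-axis angle 84.26267431069587
0.09776445561487934 y-axis angle 83.8050519184641
0.11195989440356838 x angle -6.761367464068408 slope -12.201012723078858
0.11139472381983351 x angle -6.999524493580938 slope -12.724285352751286
```

drive_tool(plan="0.5 15 -30 45 0 0 -0.4; 0.5 15 -30 48 0 0 0; 0.5 15 -30 48 0 0 0; 0.5 15 -30 48 0 0 0; 0.5 15 -30 48 0 0 0; 0.5 15 -20 48 0 0 0; 0.5 10 0 48 0 0 0; 0.5 0 0 0 0 0 0")

```text
clock: 24.68
tcp_pos: [0.5405, 0.2253, 0.3253]
orientation: [-0.706, 0.708, -0.001, 0.007]
wrist_force: [-0.7, 0.1, -0.1]
finger_gap: 0.0643
```

```bash
python3 -c "
from h import *
snap('wrist','w12')"
```

```text
w12 t 24.675 tcp [0.5405 0.2253 0.3253] psi -0.66 ydown -1.0 gap 0.06427032690589711 J [ 0.26  0.32  0.23  1.47 -0.    1.84]
campos [0.54  0.304 0.445] axis [ 0.005 -0.311 -0.95 ]
```

View pics/w12.png

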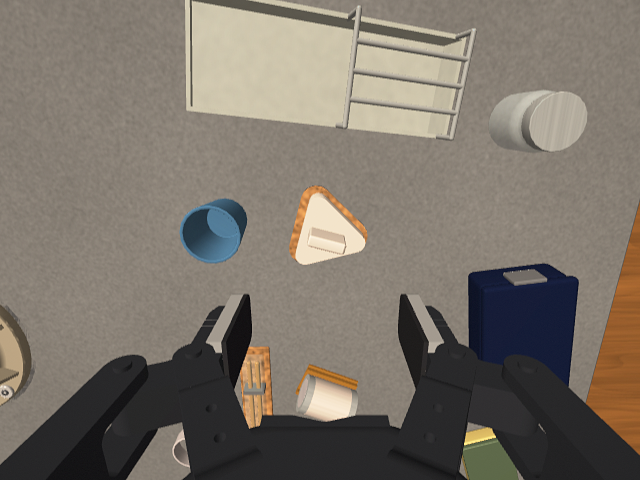

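```bash
python3 - <<'E'
import cv2
p=cv2.imread('pics/w12.png'); cv2.imwrite('pics/c8.png',cv2.resize(p[0:150,175:485],None,fx=2.58,fy=2.58*1.3,interpolation=cv2.INTER_CUBIC))
E
```

```text
(no output)
```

View pics/c8.png

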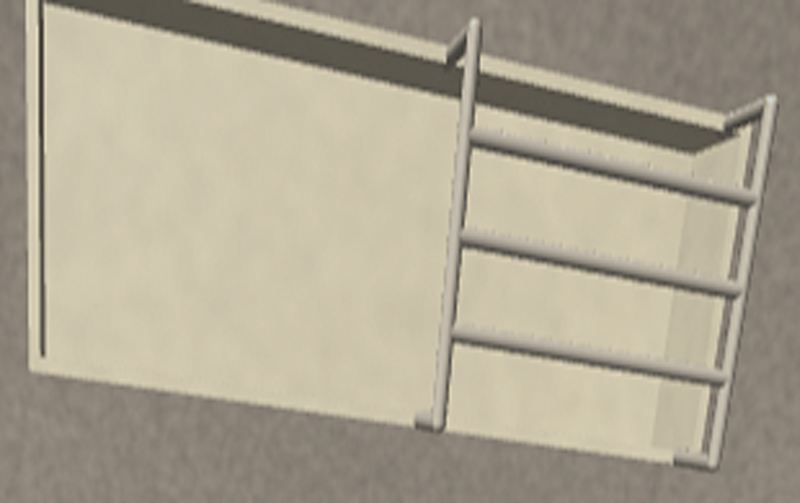

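```bash
python3 - <<'E'
from h import *
np.set_printoptions(precision=4,suppress=True)
T=load('a_top.npz');S=load('s11.npz');W=load('w12.npz')
t=lambda x,y:(95+x/4,120+y/4); s=lambda x,y:(440+x/4.2,210+y/4.2); w=lambda x,y:(175+x/2.58,y/(2.58*1.3))
def g(n,a,b,c=None):
    X=tri(W,w(*a),S,s(*b)); print(n,'WS',X,'rp',np.array(proj(W,X))-w(*a),'WT',tri(W,w(*a),T,t(*c)) if c else ''); return X
H=g('-y high top outer',(30,370),(100,45),(270,562))
L=g('-y low top outer',(675,463),(152,512))
C=g('bar mid +y',(474,22),(384,243),(108,229)); D=g('bar mid -y',(438,428),(146,232),(298,245))
E=g('bar low +y',(770,100),(436,465),(164,40)); F=g('bar low -y',(712,465),(174,450),(348,57))
h=onplane(W,*w(30,370),.105); l=onplane(W,*w(675,463),.051)
print('plane: high',h,'low',l,'len',np.linalg.norm((h-l)[:2]),'ang',np.degrees(np.arctan2((l-h)[1],(l-h)[0])))
d=(C+E-D-F)/2; print('yax',np.degrees(np.arctan2(d[1],d[0])),np.linalg.norm(d[:2])); d=(E+F-C-D)/2; print('xax',np.degrees(np.arctan2(d[1],d[0])), 'mid',(C+D)/2,'low',(E+F)/2)
def dp(c,u,v):
    z=c['d'][int(round(v)),int(round(u))]; o,dd=ray(c,u,v); return o+dd*z
for q in((150,200),(300,220),(400,250)): print('floor depth',dp(W,*w(*q)))
E
```

```text
-y high top outer WS [0.418  0.3141 0.1016] rp [ 0.2115 -0.6759] WT [0.407  0.3148 0.0722]
-y low top outer WS [0.6678 0.2839 0.0377] rp [ 0.3326 -0.7279] WT 
bar mid +y WS [0.5733 0.3957 0.0998] rp [ 0.5085 -1.7847] WT [0.5735 0.3967 0.0918]
bar mid -y WS [0.5622 0.2982 0.099 ] rp [ 0.6159 -1.6414] WT [0.5612 0.297  0.1021]
bar low +y WS [0.6818 0.3824 0.0761] rp [ 0.8044 -1.7802] WT [0.6812 0.3816 0.0739]
bar low -y WS [0.6708 0.2853 0.075 ] rp [ 0.4808 -1.0157] WT [0.6695 0.2844 0.0759]
plane: high [0.4189 0.3135 0.105 ] low [0.6633 0.2838 0.051 ] len 0.24621088145197617 ang -6.918123893422505
yax 83.54341624031248 0.09797986708357237
xax -6.889121595749865 mid [0.5677 0.347  0.0994] low [0.6763 0.3339 0.0756]
floor depth [0.454  0.3613 0.0576]
floor depth [0.51   0.3569 0.0455]
floor depth [0.5498 0.349  0.0374]
```

drive_tool(plan="1 0 0 -40 0 -9.7 0; 1 0 0 -40 0 -9.7 0; 1 -15 0 -35 0 -9.7 0; 1 -20 0 -30 0 -9.7 0; 1 -25 0 -30 0 -9.7 0; 1 -30 0 -25 0 -9.7 0; 1 -35 0 -20 0 -9.6 0; 1 0 0 0 0 0 0")

```text
clock: 25.72
tcp_pos: [0.5319, -0.0654, 0.3213]
orientation: [-0.582, 0.585, 0.398, -0.401]
wrist_force: [-0.7, 0.6, -0.2]
finger_gap: 0.0852
```

```bash
python3 go.py .538 -.081 .2 67
```

```text
tcp [ 0.5319 -0.0654  0.3213] psi 68.7 ry total 1.7 level rx,rz [ 0.05 -0.34] | shift now-frame [-12.3 121.3 -11.3] | shift after-turn frame [-12.  121.3 -11.7] J [-0.27  0.23  0.1   1.44 -0.01  0.1 ] F [-0.7  0.6 -0.2] gap 0.0852 t 25.73
```

drive_tool(plan="1 -6 40 -6 0 1.7 -0.3; 1 -6 40 -6 0 0 0; 1 0 30 0 0 0 0; 1 0 0 0 0 0 0; 1 0 0 0 0 0 0", grip_force=35)

```text
clock: 26.35
tcp_pos: [0.5355, -0.0835, 0.2094]
orientation: [-0.592, 0.592, 0.387, -0.387]
wrist_force: [0.4, 0.2, 0.9]
finger_gap: 0.0852
```

```bash
python3 go.py .538 -.081 .1 67;  python3 -c "
from h import *
snap('wrist','w13')"
```

```text
tcp [ 0.5355 -0.0835  0.2094] psi 66.3 ry total -0.7 level rx,rz [ 0.06 -0.01] | shift now-frame [  3.3 109.4  -1.3] | shift after-turn frame [  3.3 109.4  -1.3] J [-0.3   0.27 -0.13  1.18 -0.    0.11] F [0.4 0.2 0.9] gap 0.0852 t 26.35
w13 t 26.35 tcp [ 0.5355 -0.0835  0.2094] psi 66.3 ydown -1.0 gap 0.08520191381013395 J [-0.3   0.27 -0.13  1.18 -0.    0.11]
campos [ 0.462 -0.052  0.33 ] axis [ 0.284 -0.125 -0.951]
```

View pics/w13.png

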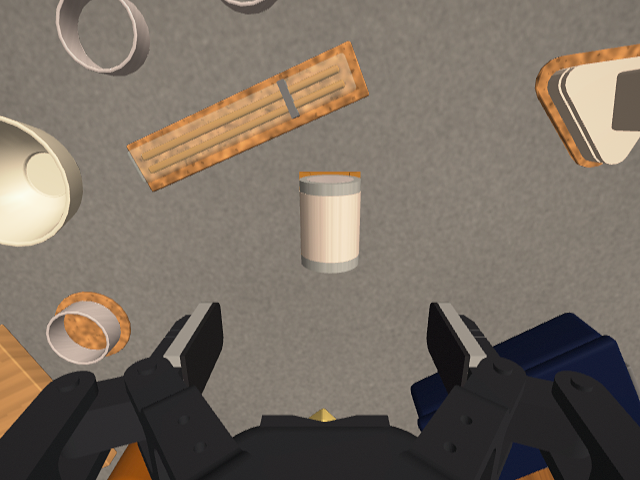

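```bash
python3 - <<'E'
from h import *
W=load('w13.npz')
p=cv2.imread('pics/w13.png'); cv2.imwrite('pics/c9.png',cv2.resize(p[160:285,280:380],None,fx=4.5,fy=4.5,interpolation=cv2.INTER_CUBIC))
E
```

```text
(no output)
```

View pics/c9.png

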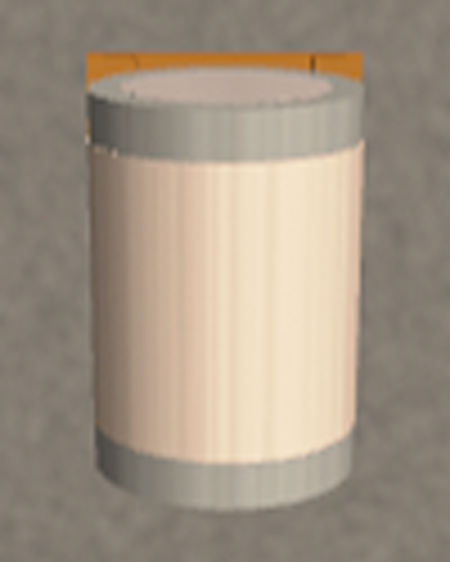

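```bash
python3 - <<'E'
from h import *
W=load('w13.npz'); f=lambda x,y:(280+x/4.5,160+y/4.5)
a=onplane(W,*f(226,108),.055);b=onplane(W,*f(225,508),.055);print(a,b,(a+b)/2,np.linalg.norm(a-b),np.degrees(np.arctan2((b-a)[1],(b-a)[0])))
E
python3 go.py .537 -.082 .037 66.5
```

```text
[ 0.50728322 -0.06728899  0.055     ] [ 0.57599208 -0.09729     0.055     ] [ 0.54163765 -0.0822895   0.055     ] 0.074973120080827 -23.587986495652427
tcp [ 0.5355 -0.0835  0.2094] psi 66.3 ry total -0.2 level rx,rz [ 0.06 -0.01] | shift now-frame [  2.  172.4  -0.8] | shift after-turn frame [  2.  172.4  -0.8] J [-0.3   0.27 -0.13  1.18 -0.    0.11] F [-0.4  0.6  0.9] gap 0.0854 t 26.4
```

Tin centre (0.541,-0.082), length 75.0 mm as it must be. Axis −23.6°.

drive_tool(plan="1 3 35 -4 0 0 0; 1 0 35 0 0 0 0; 1 0 35 0 0 0 0; 1 0 20 0 0 0 0; 1 0 0 0 0 0 0; 1 0 0 0 0 0 0")

```text
clock: 27.15
tcp_pos: [0.5487, -0.0838, 0.092]
orientation: [-0.587, 0.597, 0.391, -0.382]
wrist_force: [-0.1, 0.5, 0.2]
finger_gap: 0.0851
```

```bash
python3 go.py .541 -.082 .037 66.5
```

```text
tcp [ 0.5487 -0.0838  0.092 ] psi 66.3 ry total -0.2 level rx,rz [1.13 0.12] | shift now-frame [-1.5 55.   7.8] | shift after-turn frame [-1.5 55.   7.8] J [-0.3   0.36 -0.3   0.89 -0.    0.12] F [-0.1  0.5  0.2] gap 0.0851 t 27.15
```

drive_tool(plan="1 -1 20 8 1.1 0 0; 1 0 20 1 0 0 0; 1 0 14 1 0 0 0; 1 0 0 0 0 0 0; 1 0 0 0 0 0 0")

```text
clock: 27.78
tcp_pos: [0.5406, -0.081, 0.0378]
orientation: [-0.592, 0.592, 0.388, -0.385]
wrist_force: [-0.3, -0.5, 0.4]
finger_gap: 0.0851
```

```bash
python3 go.py .541 -.082 .037 66.5
```

```text
tcp [ 0.5406 -0.081   0.0378] psi 66.3 ry total -0.2 level rx,rz [0.17 0.15] | shift now-frame [-0.8  0.8 -0.8] | shift after-turn frame [-0.8  0.8 -0.8] J [-0.3   0.42 -0.37  0.78  0.    0.12] F [-0.3 -0.5  0.4] gap 0.0851 t 27.77
```

drive_tool(plan="-0.2 -1 0 -1 0 0 0; -0.2 0 0 0 0 0 0; -0.2 0 0 0 0 0 0; -0.2 0 0 0 0 0 0; -0.2 0 0 0 0 0 0; -0.2 0 -30 0 0 0 0; -0.2 0 0 0 0 0 0")

```text
clock: 28.65
tcp_pos: [0.5413, -0.0825, 0.0687]
orientation: [-0.592, 0.592, 0.388, -0.385]
wrist_force: [0.6, -0.9, -2.9]
finger_gap: 0.0507
```

```bash
python3 go.py .4875 .3565 .2 -6.8;  python3 -c "
from h import *
snap('wrist','w14')"
```

```text
tcp [ 0.5413 -0.0825  0.0687] psi 66.3 ry total 73.1 level rx,rz [0.2  0.16] | shift now-frame [ 380.3 -131.3  225.7] | shift after-turn frame [-105.4 -131.3  429.5] J [-0.3   0.38 -0.33  0.85  0.    0.11] F [ 0.6 -0.9 -2.9] gap 0.0507 t 28.65
w14 t 28.65 tcp [ 0.5413 -0.0825  0.0687] psi 66.3 ydown -1.0 gap 0.05069843681364232 J [-0.3   0.38 -0.33  0.85  0.    0.11]
campos [ 0.468 -0.051  0.189] axis [ 0.287 -0.123 -0.95 ]
```

View pics/w14.png

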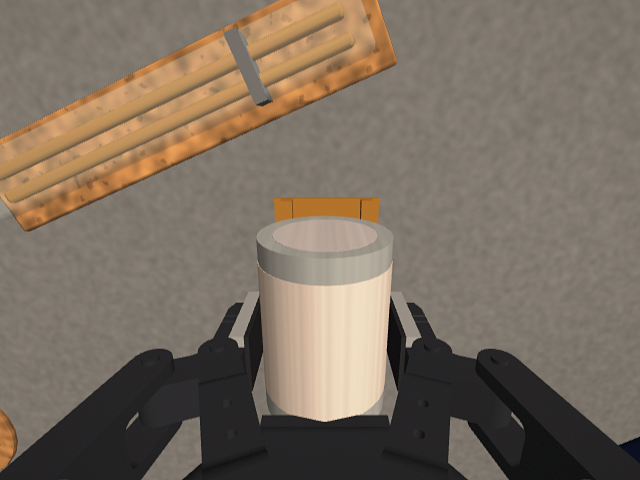

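drive_tool(plan="-0.2 0 -45 0 0 0 0; -0.2 0 -45 0 0 10.4 0; -0.2 0 -45 0 0 10.4 0; -0.2 0 0 0 0 10.4 0; -0.2 0 0 0 0 10.4 0; -0.2 0 0 0 0 10.4 0; -0.2 0 0 0 0 10.4 0; -0.2 0 0 0 0 10.4 0")

```text
clock: 29.7
tcp_pos: [0.5342, -0.0806, 0.1938]
orientation: [0.707, -0.703, 0.061, -0.048]
wrist_force: [0.0, 1.0, -2.0]
finger_gap: 0.0508
```

```bash
python3 go.py .4875 .3565 .2 -6.8
```

```text
tcp [ 0.5342 -0.0806  0.1938] psi -8.8 ry total -2.0 level rx,rz [-0.3  -1.04] | shift now-frame [-113.2   -6.2  424.8] | shift after-turn frame [-98.1  -6.2 428.5] J [-0.3   0.29 -0.14  1.16  0.    1.43] F [ 0.  1. -2.] gap 0.0508 t 29.7
```

drive_tool(plan="-0.2 -11 0 47 -0.3 -2 -1; -0.2 -11 0 47 0 0 0; -0.2 -11 0 47 0 0 0; -0.2 -11 0 47 0 0 0; -0.2 -11 0 47 0 0 0; -0.2 -11 0 47 0 0 0; -0.2 -11 0 47 0 0 0; -0.2 -11 0 47 0 0 0")

```text
clock: 30.7
tcp_pos: [0.4894, 0.3105, 0.181]
orientation: [-0.704, 0.707, -0.051, 0.04]
wrist_force: [-0.2, -0.1, -1.9]
finger_gap: 0.0507
```

drive_tool(plan="-0.2 -5 0 30 0 0 0; -0.2 0 0 0 0 0 0; -0.2 0 0 0 0 0 0")

```text
clock: 31.08
tcp_pos: [0.4851, 0.3441, 0.1756]
orientation: [-0.703, 0.708, -0.051, 0.035]
wrist_force: [-0.0, -0.4, -0.9]
finger_gap: 0.0509
```

```bash
python3 go.py .4875 .3565 .13 -6.8; python3 -c "
from h import *
snap('wrist','w15')"
```

```text
tcp [0.4851 0.3441 0.1756] psi -7.0 ry total -0.2 level rx,rz [ 0.49 -1.28] | shift now-frame [ 0.9 45.6 12.6] | shift after-turn frame [ 0.9 45.6 12.5] J [ 0.48  0.4  -0.02  1.17  0.01  2.17] F [-0.  -0.4 -0.9] gap 0.0509 t 31.07
w15 t 31.075 tcp [0.4851 0.3441 0.1756] psi -7.05 ydown -0.9997 gap 0.05090976886438261 J [ 0.48  0.4  -0.02  1.17  0.01  2.17]
campos [0.497 0.423 0.295] axis [-0.059 -0.312 -0.948]
```

View pics/w15.png

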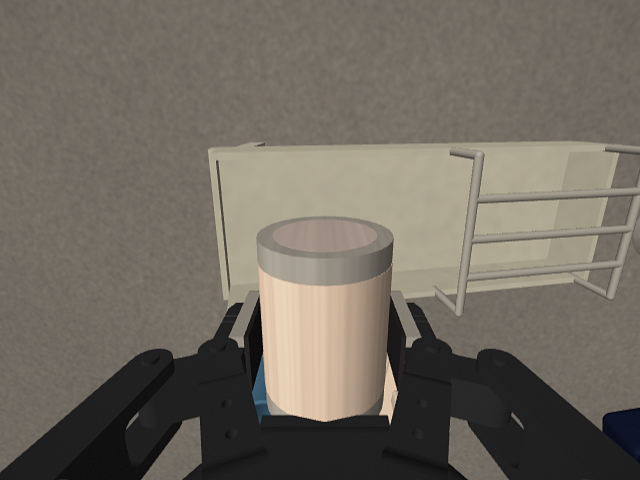

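```bash
python3 - <<'E'
from h import *
W=load('w15.npz')
p=cv2.imread('pics/w15.png'); cv2.imwrite('pics/c10.png',cv2.resize(p[130:320,190:640],None,fx=1.75,fy=2.6,interpolation=cv2.INTER_CUBIC))
E
```

```text
(no output)
```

View pics/c10.png

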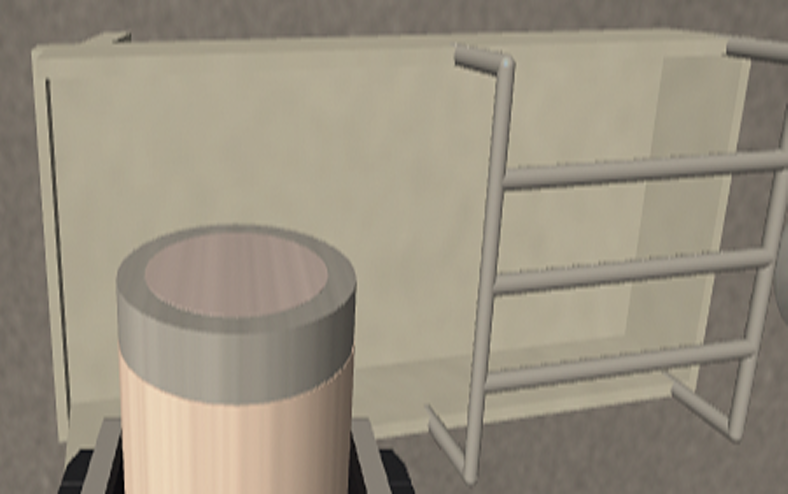

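```bash
python3 - <<'E'
from h import *
np.set_printoptions(precision=4,suppress=True)
W=load('w15.npz');V=load('w12.npz'); f=lambda x,y:(190+x/1.75,130+y/2.6); w=lambda x,y:(175+x/2.58,y/(2.58*1.3))
a=onplane(W,*f(35,50),.104);b=onplane(W,*f(60,440),.104);print('high',a,b,(a+b)/2,np.linalg.norm(a-b),np.degrees(np.arctan2(*(a-b)[[1,0]])))
c=tri(W,f(508,62),V,w(474,22));d=tri(W,f(470,480),V,w(438,428));print('bar',c,d,(c+d)/2,np.linalg.norm(c-d),np.degrees(np.arctan2(*(c-d)[[1,0]])))
print('corner tri',tri(W,f(60,440),V,w(30,370)))
E
```

```text
high [0.431  0.4147 0.104 ] [0.4197 0.3268 0.104 ] [0.4253 0.3707 0.104 ] 0.08867904337636766 82.6798251555772
bar [0.5729 0.3945 0.0996] [0.5617 0.2967 0.0979] [0.5673 0.3456 0.0987] 0.09852105062393804 83.42913608620981
corner tri [0.4096 0.3142 0.079 ]
```

drive_tool(plan="-0.2 1 10 13 0.5 -0.2 -1.3; -0.2 0 20 0 0 0 0; -0.2 0 15 0 0 0 0; -0.2 0 0 0 0 0 0; -0.2 0 0 0 0 0 0")

```text
clock: 31.75
tcp_pos: [0.4889, 0.352, 0.1291]
orientation: [-0.706, 0.706, -0.045, 0.045]
wrist_force: [-0.3, -0.4, -1.9]
finger_gap: 0.0508
```

```bash
python3 go.py .4875 .3565 .087 -6.8
```

```text
tcp [0.4889 0.352  0.1291] psi -7.3 ry total -0.5 level rx,rz [0.03 0.02] | shift now-frame [-2.  42.1  4.3] | shift after-turn frame [-2.  42.1  4.3] J [ 0.49  0.43 -0.1   1.05 -0.    2.19] F [-0.3 -0.4 -1.9] gap 0.0508 t 31.75
```

drive_tool(plan="-0.2 -2 10 4.5 0 -0.5 0; -0.2 -1 10 1 0 0 0; -0.2 0 0 0 0 0 0; -0.2 0 0 0 0 0 0")

```text
clock: 32.25
tcp_pos: [0.4872, 0.3586, 0.1088]
orientation: [0.706, -0.706, 0.041, -0.042]
wrist_force: [-0.6, -0.5, -2.1]
finger_gap: 0.0508
```

```bash
python3 go.py .4875 .3565 .087 -6.8;python3 -c "
from h import *
snap('scene','s16');snap('wrist','w16')"
```

```text
tcp [0.4872 0.3586 0.1088] psi -6.7 ry total 0.1 level rx,rz [-0.04  0.1 ] | shift now-frame [ 0.6 21.8 -2. ] | shift after-turn frame [ 0.6 21.8 -2. ] J [ 0.5   0.45 -0.12  1.   -0.    2.19] F [-0.6 -0.5 -2.1] gap 0.0508 t 32.25
s16 t 32.25 tcp [0.4872 0.3586 0.1088] psi -6.74 ydown -1.0 gap 0.050794256363166944 J [ 0.5   0.45 -0.12  1.   -0.    2.19]
campos [1.26  0.027 0.647] axis [-0.822 -0.023 -0.569]
w16 t 32.3 tcp [0.4871 0.3585 0.1087] psi -6.74 ydown -1.0 gap 0.05025742831505336 J [ 0.5   0.45 -0.12  1.   -0.    2.19]
campos [0.496 0.436 0.229] axis [-0.034 -0.306 -0.951]
```

```bash
python3 - <<'E'
import cv2
p=cv2.imread('pics/s16.png'); cv2.imwrite('pics/c11.png',cv2.resize(p[150:350,400:600],None,fx=3,fy=3,interpolation=cv2.INTER_CUBIC))
E
```

```text
(no output)
```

View pics/c11.png

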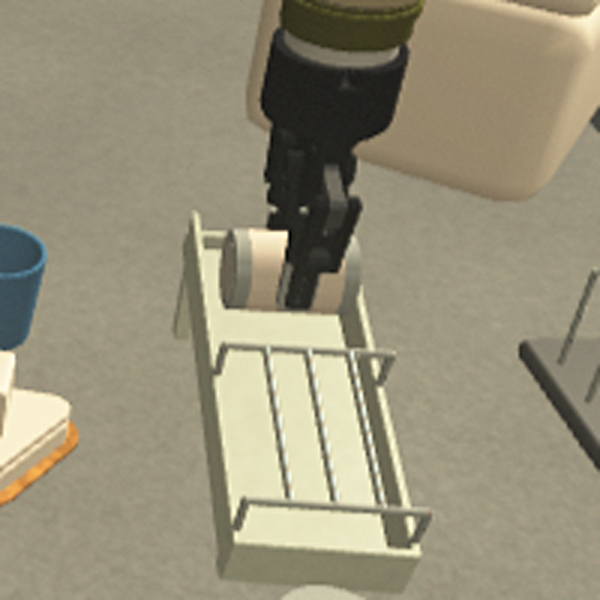

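View pics/w16.png

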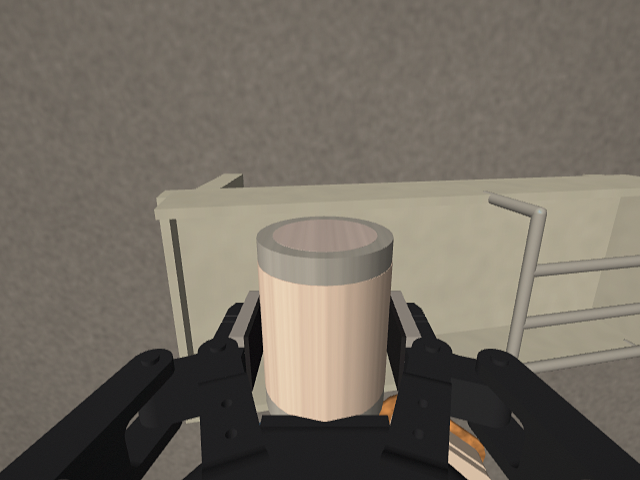

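drive_tool(plan="-0.2 0.5 10 -1.5 0 0 0; -0.2 0 8 0 0 0 0; -0.2 0 0 0 0 0 0; -0.2 0 0 0 0 0 0")

```text
clock: 32.85
tcp_pos: [0.4877, 0.3568, 0.0896]
orientation: [0.706, -0.706, 0.041, -0.042]
wrist_force: [0.6, -0.3, -2.1]
finger_gap: 0.051
```

```bash
python3 go.py .4875 .3565 .087 -6.8
```

```text
tcp [0.4877 0.3568 0.0896] psi -6.8 ry total 0.0 level rx,rz [-0.04  0.11] | shift now-frame [-0.1  2.6 -0.3] | shift after-turn frame [-0.1  2.6 -0.3] J [ 0.5   0.46 -0.15  0.96 -0.    2.19] F [ 0.6 -0.3 -2.1] gap 0.051 t 32.85
```

drive_tool(plan="-0.2 0 2.5 0 0 0 0; -0.2 0 0 0 0 0 0; -0.2 0 0 0 0 0 0")

```text
clock: 33.22
tcp_pos: [0.4881, 0.3571, 0.0877]
orientation: [0.706, -0.705, 0.041, -0.043]
wrist_force: [1.0, -0.3, -2.2]
finger_gap: 0.0502
```

drive_tool(plan="0.1 0 0 0 0 0 0; 0.2 0 0 0 0 0 0; 0.3 0 0 0 0 0 0; 0.4 0 -10 0 0 0 0; 0.5 0 -30 0 0 0 0; 0.5 0 -40 0 0 0 0; 0.5 0 -40 0 0 0 0; 0.5 0 -40 0 0 0 0")

```text
clock: 34.22
tcp_pos: [0.4866, 0.3563, 0.2529]
orientation: [0.706, -0.706, 0.041, -0.042]
wrist_force: [1.2, 0.2, 0.5]
finger_gap: 0.0641
```

```bash
python3 go.py .4875 .3565 .087 -6.8;python3 -c "
from h import *
snap('scene','s17')"
```

```text
tcp [0.4866 0.3563 0.2529] psi -6.8 ry total 0.0 level rx,rz [-0.01  0.06] | shift now-frame [  0.8 165.9   0.3] | shift after-turn frame [  0.8 165.9   0.3] J [ 0.5   0.37  0.12  1.32 -0.    2.19] F [1.2 0.2 0.5] gap 0.0641 t 34.23
s17 t 34.225 tcp [0.4866 0.3563 0.2529] psi -6.77 ydown -1.0 gap 0.06410991983684958 J [ 0.5   0.37  0.12  1.32 -0.    2.19]
campos [1.26  0.027 0.647] axis [-0.822 -0.023 -0.569]
```

View pics/s17.png

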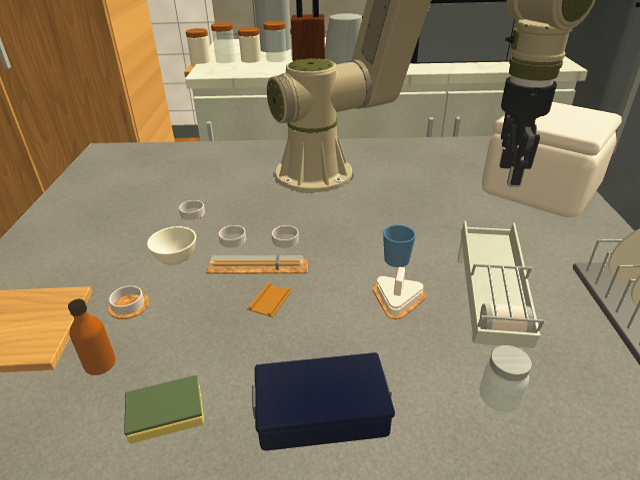

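The tin lies at the low end at about (508,318), under the wires. I'll let it settle and check the final positions from above.

drive_tool(plan="0.5 -30 -40 -30 0 0 0; 0.5 -30 -20 -40 0 0 0; 0.5 -20 0 -40 0 0 0; 0.5 0 0 -40 0 0 0; 0.5 0 0 -30 0 0 0; 0.5 0 0 0 0 0 0; 0.5 0 0 0 0 0 0; 0.5 0 0 0 0 0 0")

```text
clock: 35.28
tcp_pos: [0.3867, 0.186, 0.3264]
orientation: [0.71, -0.702, 0.032, -0.05]
wrist_force: [0.3, -0.3, -0.1]
finger_gap: 0.0639
```

```bash
python3 -c "
from h import *
snap('top','t18');snap('scene','s18');snap('wrist','w18')
p=cv2.imread('pics/s18.png');a=cv2.resize(p[210:350,440:560],None,fx=3.2,fy=3.2,interpolation=cv2.INTER_CUBIC)
p=cv2.imread('pics/t18.png');b=cv2.resize(p[120:270,95:205],None,fx=3,fy=3,interpolation=cv2.INTER_CUBIC)
o=np.zeros((450,800,3),np.uint8);o[:a.shape[0],:a.shape[1]]=a;o[:b.shape[0],400:400+b.shape[1]]=b;cv2.imwrite('pics/c12.png',o)
p=cv2.imread('pics/t18.png');cv2.imwrite('pics/c13.png',cv2.resize(p[150:290,200:520],None,fx=2.5,fy=2.5,interpolation=cv2.INTER_CUBIC))"
```

```text
t18 t 35.275 tcp [0.3867 0.186  0.3264] psi -6.67 ydown -0.9996 gap 0.06391477624734998 J [ 0.26 -0.01 -0.16  1.39  0.    1.95]
campos [ 0.309 -0.001  0.945] axis [ 0.143  0.01  -0.99 ]
s18 t 35.325 tcp [0.3867 0.1861 0.3263] psi -6.65 ydown -0.9996 gap 0.06446517797193009 J [ 0.26 -0.01 -0.16  1.39  0.    1.95]
campos [1.26  0.027 0.647] axis [-0.822 -0.023 -0.569]
w18 t 35.375 tcp [0.3867 0.186  0.3262] psi -6.64 ydown -0.9996 gap 0.06381652860208836 J [ 0.26 -0.01 -0.16  1.39  0.    1.95]
campos [0.392 0.263 0.447] axis [-0.012 -0.297 -0.955]
```

View pics/c12.png

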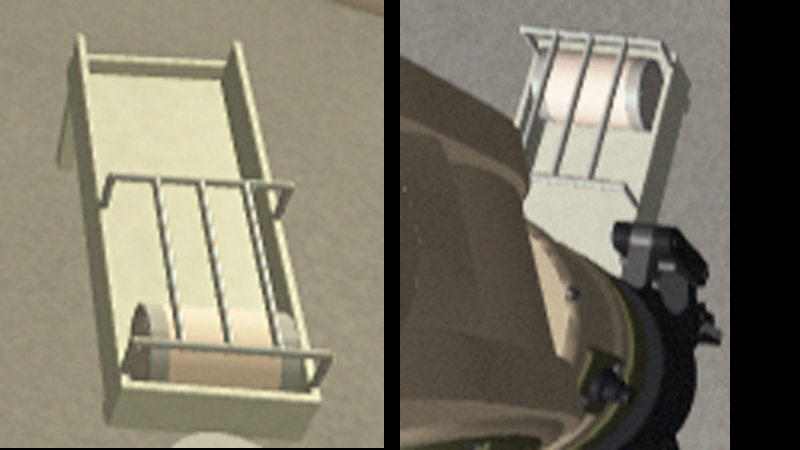

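View pics/c13.png

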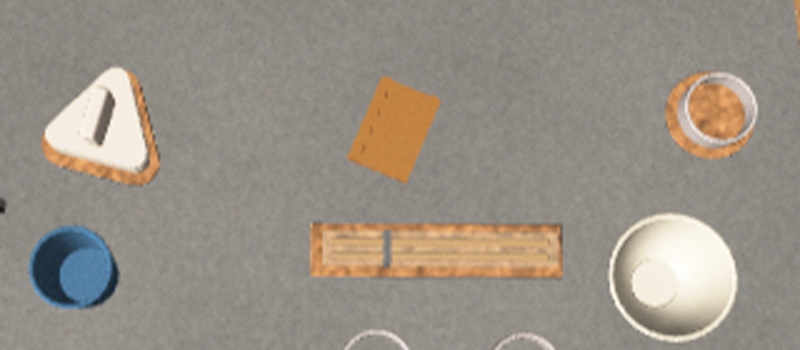

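View pics/w18.png

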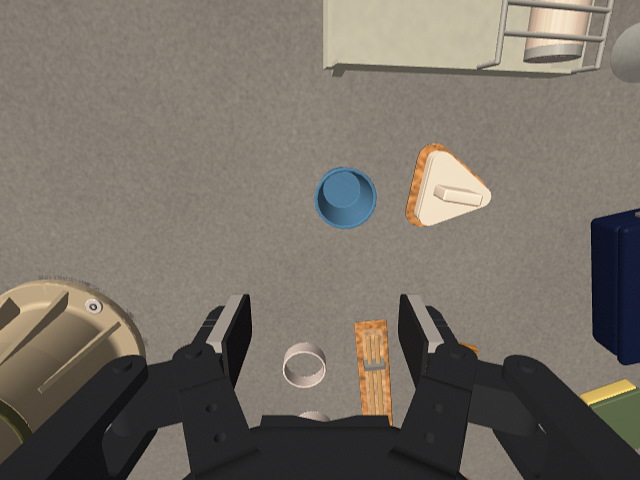

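```bash
python3 - <<'E'
from h import *
np.set_printoptions(precision=4,suppress=True)
T=load('t18.npz');S=load('s18.npz'); f=lambda x,y:(200+x/2.5,150+y/2.5)
print('ring T',onplane(T,*f(720,109),.026)); 
w8=load('w8.npz'); print('ring W8',onplane(w8,325.5,225,.026),'mat',onplane(w8,326,219,.004))
print('ring TW',tri(T,f(720,109),w8,(325.5,225)))
# tin: top line z ~ .069 centre, ends
t=lambda x,y:(95+(x-400)/3,120+y/3)
a=onplane(T,*t(545,88),.069);b=onplane(T,*t(636,95),.069)
o=np.array([.5401,.3502]);xh=np.array([.993,-.118]);yh=np.array([.118,.993])
s=lambda x,y:(440+x/3.2,210+y/3.2)
for n,p in(('a',a),('b',b),('S left top',onplane(S,*s(148,303),.069)),('S right top',onplane(S,*s(285,308),.069))): print(n,p,'rack',(p[:2]-o)@xh,(p[:2]-o)@yh)
E
```

```text
ring T [ 0.5489 -0.358   0.026 ]
ring W8 [ 0.5507 -0.3576  0.026 ] mat [ 0.5515 -0.3577  0.004 ]
ring TW [ 0.5499 -0.3579  0.0257]
a [0.6399 0.3663 0.069 ] rack 0.09722045766318976 0.02771642238338937
b [0.6341 0.3027 0.069 ] rack 0.09894146470292997 -0.03604569412991524
S left top [0.6346 0.3055 0.069 ] rack 0.09911008599841724 -0.03324656233786071
S right top [0.6395 0.3767 0.069 ] rack 0.09560063731454878 0.038066188695977984
```

```bash
python3 -c "
from workcell import job,monitor
print(monitor.get_state()['clock']); print(job.hand_in())"
```

```text
35.425
the job is handed in; nothing more can be done
None
```

The mould, egg ring, case and tin were all placed, and the job was handed in at 35.4 s with the gripper open and clear of everything. The hand-in reported no verdict; the numbers below are my own camera measurements.

- **Mould:** it stands on the triangular mat with its centre at about (0.543, 0.169), against a mat centre of (0.541, 0.170). Its angle is −16.2° and the mat's is −16.0°.
- **Egg ring:** I took the one farthest to the robot's left. On the round mat it measures (0.550, −0.358), against a mat centre of (0.551, −0.358). The two-view height of its rim was 25.7 mm, where 26 mm is expected.
- **Chopstick case:** its centre is about 2 mm from the mat's centre and the two are parallel within about 0.5°.
- **Tin:** it rolled down under the wires and lies across the rack at the stop, as the last top and scene views show. It sits within about 5 mm of the rack's middle. Its upper edge read 96–99 mm along the rack, against 107 mm for the centre at rest. I took this as the edge seen not being quite the tin's highest line, and did not check it another way.

**Disagreements:** early heights from the wrist and top cameras alone came out 4–8 mm too high, and some rack corners from that pair were up to about 30 mm off. I used the pairs with the scene camera, plus depth as a check, for those heights. No wrist-force reading between moves rose above about 3 N.

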